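# Pack out the gap beside a boxed set in its display tray and hold the wedge tight

## Task

The boxed card set sits loose in the wooden display tray. Stand as many of the flat wooden shims in the gap between the box and the stop block as are needed (one or both), then push the wedge down between the shims and the stop block, thin end first and sloping side to the stop, until you feel the whole stack close up tight against the box. Press gently, about as hard as pushing a doorbell, do not disturb the other things, and finish there: the program ends with the gripper still holding the wedge pressed in, without letting go.

Things in the scene. Friction and masses are not known exactly. Their poses are not given: they have to be found in the camera images.
- tray: Medium-brown wooden display tray, fixed. Origin: on the dresser top, under the tray. Its floor is 8 mm above the origin. Fixed cheek at +y: inner face at y = +75 mm, top 46 mm above the origin. The gap to fill is at the other end, between the card box and the stop block, and runs along x. Rails 20 mm high at x = +-71 to +-78 mm. Over all x +-82 mm, y -120 to +100 mm.
- stop: Wooden stop block with two steel screw heads, fixed on the tray opposite the cheek and parallel to it; its distance varies. Origin: in its inner face (towards the box), in the middle, on the tray floor. 100 mm long (x), 22 mm thick (from y = 0 to -22 mm), 40 mm high, so its top is 48 mm above the dresser top. Width of the gap = (75 mm - 101 mm - y of this origin in the tray's frame); 16.5 to 27 mm.
- deck: Flat dark card-set box lying in the tray, 136 (x) x 101 (y) x 40 mm, 0.4 kg, origin in the middle of its underside; it lies against the fixed cheek and slides under a push. Its top is 48 mm above the dresser top.
- rack: Wooden rack, fixed, 80 (x) x 106 (y) mm, 36 mm high, with three open-ended slots along x (30 mm deep) that hold the narrow shim (slot centre y = +32 mm), the wide shim (y = 0) and the wedge (y = -33.5 mm). Origin on the dresser top, under its middle.
- shim_narrow: Flat light-wood shim, 32 wide (x) x 7 thick (y) x 70 mm high (z), standing upright in the rack, loose. Origin in the middle of its lower end. It can be taken by its two narrow side edges (32 mm apart along x) above the rack. Thin, so it tips easily: set it down upright, close to the box, before letting go. Stands on the tray floor when in the gap, its top then 30 mm higher than the card box. 20 g.
- shim_wide: The same, but 46 mm wide (x). If both shims are used, put the narrow one in first, so that fingers holding the wide one by its edges pass outside the narrow one.
- wedge: Light-wood wedge, 60 wide (x), 80 mm long (z), 50 g, loose, thin end down in the rack. Origin: middle of the thin lower end. Flat face at y = +1.5 mm; the other face slopes to -y: thickness 3 mm + 0.3 x height, 27 mm at the top. It jams tight in an opening of 5.5 to 14 mm, so one shim is enough for a gap up to about 20.5 mm, else two. If it drops to the tray floor unresisted a shim is missing.
- wedge_grip (a point): Point on the wedge 65 mm above its thin end, 8 mm to -y of its origin: the middle of its thickness there. Take the wedge here by its two side faces, 60 mm apart along x; its top is 15 mm higher and may be pressed on.
- jade: Pointed green crystal standing on the dresser, 36 x 32 x 69 mm; bystander, leave alone. Origin in the middle of its underside.
- tin: Round salve tin, 53 mm across, 22 mm high; bystander, leave alone. Origin in the middle of its underside.
- tealight: Tealight candle, 40 mm across, 21 mm high; bystander, leave alone. Origin in the middle of its underside.
There are look-alikes about, which are no part of the job. Leave any black or yellow look-alike of the shim_wide alone.

How it is judged:
By the outcome, as a careful person would: the job done as asked, in the order asked, and still so for the second after the job is handed in, while the arm keeps its last pose, push and grip.
It also fails if it takes over 72 s, if anything falls off the work surface, if the arm or the gripper's body presses on something with over 40 N, if the wrist force passes 120 N, or if a joint passes its speed limit or range.

## Robot

A 6-joint arm with a two-finger parallel gripper is mounted at the origin on a cart in front of the work surface, level with it; the furniture and walls round the work are solid. World frame = base frame: x ahead of the robot, y to its left, z up, the work surface at z = 0. Lengths are in m, angles in degrees, forces in N, time in s.
With the tool pointing down it reaches from about 0.375 to 0.9 m from the base axis. Payload 3.1 kg.
Tool frame: the origin (TCP) lies at the very end of the fingers, on their centre line; the grasp point (between the pads) lies 19 mm behind it; z points along the fingers, y is the direction in which the jaws open and shut (so a half turn about z gives the same grasp; the last joint's range is limited). The gripper opens to 87 mm and grips with 3 to 60 N. Pads are 19 mm wide; open, the fingers measure 117 mm over their backs; the gripper's body (75 mm by 190 mm) begins 51 mm behind the grasp point.
Start: joints at [-80.128, 30.224, 82.088, -0, 67.689, -10.227], TCP at [0.215, -0.587, 0.223] pointing down, gripper open.
Joint ranges: [-176.69, 176.69], [-43.24, 126.21], [12.49, 139.97], [-82, 262], [0, 151.66], [-163.58, 163.58]. Speed limits (degrees/s): [159.86, 159.86, 180, 180, 180, 180].

## Interface

Orientations are given as a 3x3 rotation matrix whose columns are the frame's x, y, z axes.
In Python, from rig import bot gives the robot as it stands. The module is installed in compiled form; this text tells all that it offers.
- The arm moves only by the tool play_rows, never from a script. Its argument "targets" is a list of rows, each a list of 7 numbers: the closure, from 0 (fully open) to 1 (shut), then the shift along the world's x, y, z in m, then the turn, a rotation vector about the world's x, y, z in rad. A call has 1 to 12 rows; each row shifts and turns the commanded pose from where the row before left it; what a row does not reach is not made up. A row lasts 1/8 s, in which the tool goes at most 62.5 mm and 10.7 degrees, less where a joint would pass 70% of its speed; a pose out of reach is approached as far as the arm can. A call with a gripper value outside its range is refused whole. The fingers move at their own pace and stop on an object; the grip force is fixed at half the most. Time passes only in rows, so rows that do not move let the fingers close. It gives the time, the measured TCP pose, the force and the opening at its end, in the units of the state.
- bot.read_state(): the state, without advancing time (a new reading comes with each control period).
- bot.capture(name): name is "scene" or "side" or "wrist"; returns the picture (400x640x3 uint8, blue, green, red); there is no depth.
- bot.get_calibration(name): a dict with "fx", "fy", "cx", "cy" (pixels), "R" (3x3) and "t" (3): a world point X has camera coordinates R X + t. Camera axes: x right, y down, z forward; pixel columns grow to the right and rows downward; lengths in m; the calibration is good to about 2 mm. A picture is of the moment at which its call begins: read the wrist's pose just before it. get_calibration takes no time and is no camera call; for the wrist camera it gives the pose at the moment of the call.
- bot.hand_in(): hands the job in, once; it reports no verdict.
The state is a dict: "time_s": time; "joint_positions": joint angles; "qvel": joint speeds; "tau": joint torques, N m; "position": TCP position; "tcp_rot": TCP orientation; "force": force on the tool from outside, world axes, zero at the start; "moment": the same for the moment, N m; "opening": opening from 0.0 (shut) to 1.0 (fully open).
Only numpy, scipy, OpenCV 4.12 (cv2) and the standard library are available. Lean on these libraries where they do the work, as an engineer would, in place of code of your own. Each camera call takes 0.05 s, during which the arm holds its last target. There are 200 camera calls.

## Working session

There is one attempt and no reset: what is moved stays moved. The work goes in short steps, Python scripts to look and compute and a tool call to move; the robot and the scene stay as the last step left them, time stands still between calls to the robot, and variables do not carry over. Pictures are saved under pics/ and viewed, about 8 in all and at most 12, crops included, and the job is handed in when it is done.

Besides the shell and the picture viewer there is one more tool, called after "Emit:" by a JSON object that holds its "op" and its "data", one argument or row to a line. play_rows: Moves the arm, as the interface text tells. Its arguments: {"type":"object","properties":{"targets":{"type":"array","items":{"type":"array","items":{"type":"number"}}}},"required":["targets"]}

```bash
mkdir -p pics
python3 - <<'E'
from rig import bot
import cv2,numpy as np
for n in ("scene","side"):
    cv2.imwrite(f"pics/{n}0.png",bot.capture(n)); c=bot.get_calibration(n)
    R=np.array(c["R"]);print(n,c["fx"],c["cx"],(-R.T@np.array(c["t"])).round(3),R.round(2).tolist())
s=bot.read_state();print(s["time_s"],s["position"],np.array(s["tcp_rot"]).round(3).tolist(),s["force"],s["opening"])
E
```

```text
scene 507.1606742551211 322.404987980422 [0.078 0.874 1.332] [[-0.91, -0.42, 0.0], [-0.33, 0.71, -0.62], [0.26, -0.56, -0.78]]
side 451.09791804171124 317.800055182221 [-0.161  0.862  0.558] [[-0.81, -0.59, -0.01], [-0.24, 0.34, -0.91], [0.54, -0.73, -0.41]]
0.1 [ 0.21469819 -0.58626827  0.22167134] [[0.939, 0.344, -0.0], [0.344, -0.939, 0.002], [0.0, -0.002, -1.0]] [0.18614111 0.48366539 0.32224968] 1.0015137927358755
```

View pics/scene0.png

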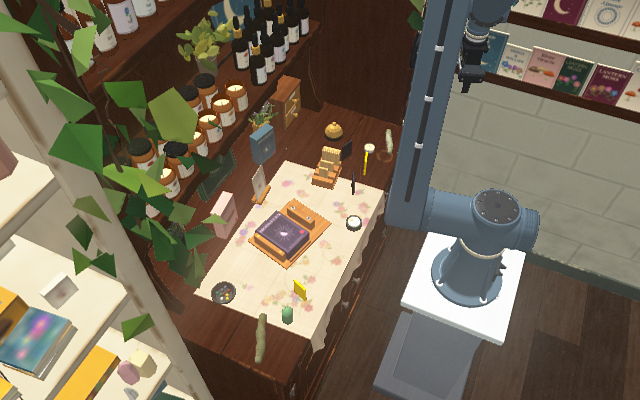

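View pics/side0.png

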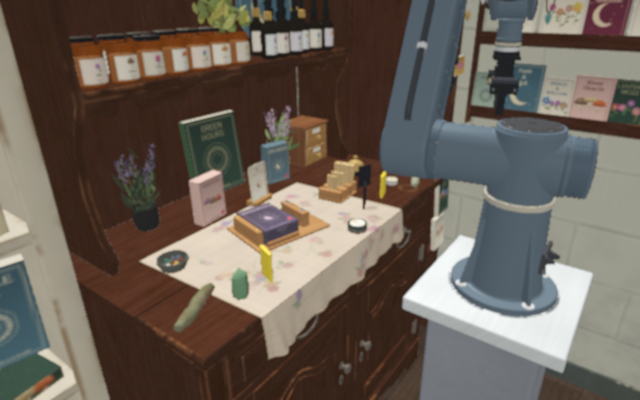

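The scene picture shows the tray around (290,232) and the rack around (327,168). The yellow and black cards on stands are look-alikes. I'll get rough positions from plane intersections and enlarge the crop.

```bash
cat > h.py <<'E'
from rig import bot
import cv2,numpy as np
def ray(c,u,v):
    R=np.array(c["R"]);t=np.array(c["t"]).ravel()
    d=R.T@np.array([(u-c["cx"])/c["fx"],(v-c["cy"])/c["fy"],1]); return -R.T@t,d/np.linalg.norm(d)
def onz(c,u,v,z):
    o,d=ray(c,u,v); return o+d*(z-o[2])/d[2]
def tri(obs):  # list of (cal,u,v)
    A=np.zeros((3,3));b=np.zeros(3)
    for c,u,v in obs:
        o,d=ray(c,u,v);P=np.eye(3)-np.outer(d,d);A+=P;b+=P@o
    X=np.linalg.solve(A,b)
    return X,[np.linalg.norm(np.cross(X-ray(c,u,v)[0],ray(c,u,v)[1])) for c,u,v in obs]
def proj(c,X):
    p=np.array(c["R"])@np.asarray(X)+np.array(c["t"]).ravel(); return c["fx"]*p[0]/p[2]+c["cx"],c["fy"]*p[1]/p[2]+c["cy"]
E
python3 - <<'E'
from h import *
c=bot.get_calibration("scene")
for n,u,v,z in (("tray",290,233,.0),("rack",325,183,.0),("tealight",354,222,.02),("jade",288,318,.0),("black",352,190,0),("deck",280,232,.048),("stop",300,215,.048)): print(n,onz(c,u,v,z).round(3))
im=cv2.imread("pics/scene0.png")[135:275,240:400];cv2.imwrite("pics/c1.png",cv2.resize(im,None,fx=4.2,fy=4.2,interpolation=cv2.INTER_CUBIC))
w=bot.get_calibration("wrist");R=np.array(w["R"]);print(w["fx"],w["cx"],w["cy"],-R.T@np.array(w["t"]),R.round(3).tolist())
E
```

```text
tray [0.548 0.081 0.   ]
rack [ 0.534 -0.155  0.   ]
tealight [ 0.375 -0.031  0.02 ]
jade [0.422 0.343 0.   ]
black [ 0.437 -0.166  0.   ]
deck [0.561 0.119 0.048]
stop [0.534 0.035 0.048]
286.02824617184035 318.19631184169015 200.16007468388523 [ 0.28093902 -0.56307656  0.38368184] [[0.344, -0.939, -0.001], [-0.907, -0.333, 0.258], [-0.242, -0.088, -0.966]]
```

View pics/c1.png

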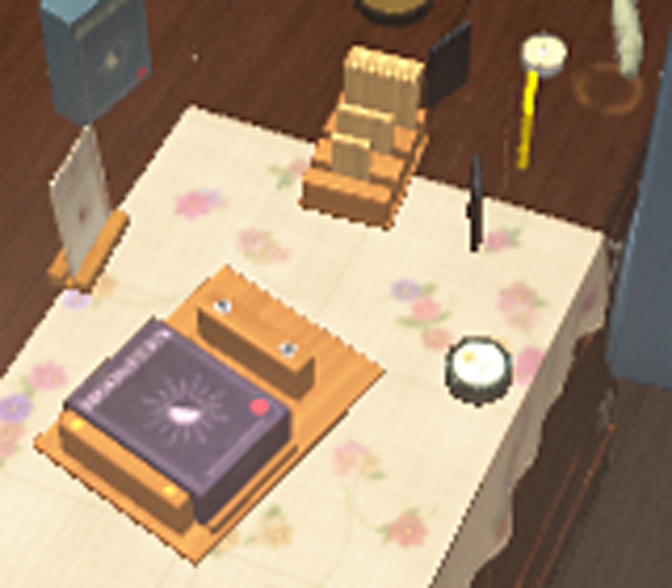

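The crop shows the rack with the narrow shim in front, then the wide shim, then the wedge at the back. The tray's stop is on the rack side and the box lies against the cheek. Next I move the wrist camera over the scene.

Emit:
{"op": "play_rows", "data": {
  "targets": [
    [0,0.02,0.045,0.03,0,0,0],
    [0,0.03,0.05,0.02,0,0,0],
    [0,0.03,0.05,0.02,0,0,0],
    [0,0.03,0.05,0.02,0,0,0],
    [0,0.03,0.05,0.01,0,0,0],
    [0,0.03,0.05,0.0,0,0,0],
    [0,0.03,0.05,0.0,0,0,0],
    [0,0.03,0.05,0.0,0,0,0],
    [0,0.02,0.05,0.0,0,0,0],
    [0,0.01,0.05,0,0,0,0],
    [0,0,0,0,0,0,0]
  ]
}}

```text
time_s: 1.48
position: [0.4745, -0.0885, 0.3222]
tcp_rot: [[0.937, 0.349, -0.001], [0.349, -0.937, 0.001], [-0.001, -0.002, -1.0]]
force: [-0.5, -0.2, -0.0]
opening: 0.999
```

Run:
```python
from h import *
import json
c=bot.get_calibration("wrist");im=bot.capture("wrist");s=bot.read_state()
print(s["time_s"],s["position"],s["force"])
json.dump({k:np.array(v).tolist() for k,v in c.items() if k!="name"},open("w1.json","w"))
cv2.imwrite("pics/w1.png",im)
cv2.imwrite("pics/w1x.png",cv2.resize(im,(800,500)))
```

```text
1.525 [ 0.47456847 -0.09044007  0.322253  ] [ 0.54930276 -0.9398652   0.24992221]
```

View pics/w1x.png

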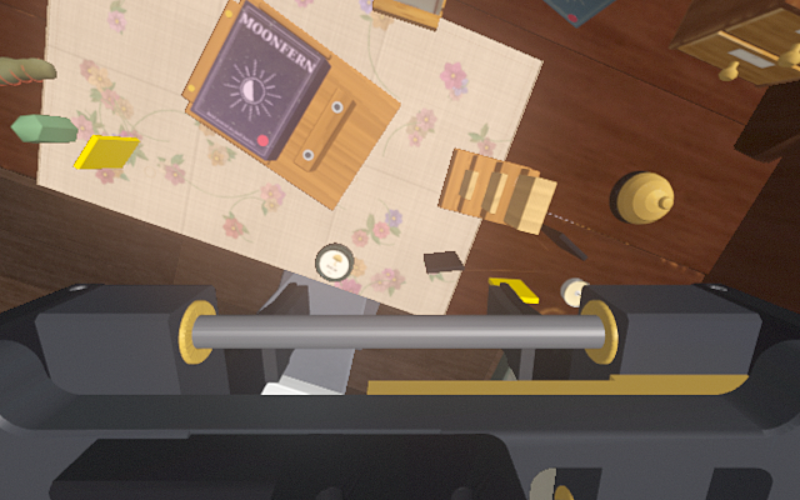

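Run:
```python
from h import *
import json
c=json.load(open("w1.json"));k=.8
def g(u,v,z): return onz(c,u*k,v*k,z)
def ang(a,b): d=b-a;return np.degrees(np.arctan2(d[1],d[0])),np.linalg.norm(d)
print("rack front",g(455,149,.036),g(438,208,.036),ang(g(438,208,.036),g(455,149,.036)))
print("stop screws",g(338,106,.048),g(308,155,.048),ang(g(308,155,.048),g(338,106,.048)))
print("deck front edge",ang(g(272,160,.048),g(332,58,.048)),g(272,160,.048),g(332,58,.048))
print("wedge top",[g(u,v,.086).round(3) for u,v in((558,180),(540,235))])
im=cv2.imread("pics/w1.png")[45:215,200:480];cv2.imwrite("pics/c2.png",cv2.resize(im,None,fx=2.85,fy=2.85,interpolation=cv2.INTER_CUBIC))
```

```text
rack front [ 0.57060623 -0.12699032  0.036     ] [ 0.49727176 -0.13468096  0.036     ] (np.float64(5.986766086224913), np.float64(0.07373663205726827))
stop screws [0.5667285 0.0179099 0.048    ] [0.50298959 0.03438428 0.048     ] (np.float64(-14.491893395280634), np.float64(0.06583353619963324))
deck front edge (np.float64(-14.458912553967789), np.float64(0.13314576499756942)) [0.48261917 0.07265106 0.048     ] [0.6115478  0.03940647 0.048     ]
wedge top [array([ 0.577, -0.238,  0.086]), array([ 0.514, -0.247,  0.086])]
```

View pics/c2.png

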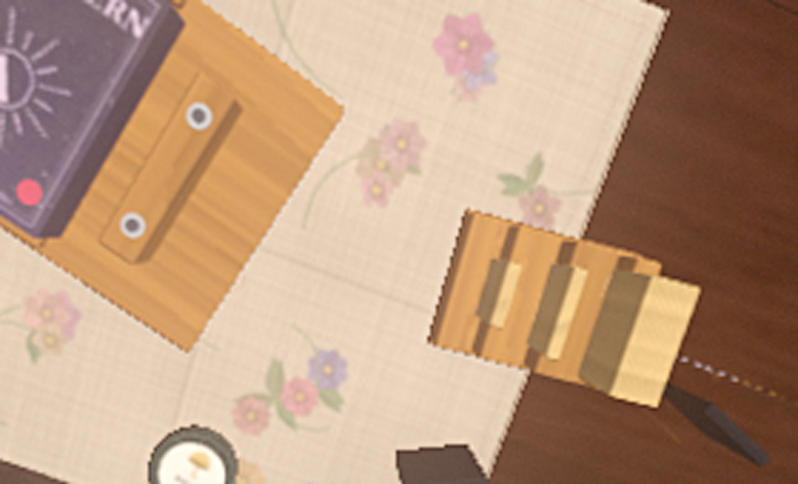

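Rough yaws: rack about +6.5°, tray about -14.5°. The gap looks to be about 21 mm, which is too close to the 20.5 mm limit to decide from here. I'll turn the jaws to the rack's x axis and look from nearer.

Emit:
{"op": "play_rows", "data": {
  "targets": [
    [0,0.008,-0.012,-0.01,0,0,0.166],
    [0,0.008,-0.014,-0.01,0,0,0.166],
    [0,0.008,-0.014,-0.01,0,0,0.166],
    [0,0.008,-0.014,-0.01,0,0,0.166],
    [0,0.008,-0.014,-0.01,0,0,0.166],
    [0,0.008,-0.014,-0.01,0,0,0.166],
    [0,0.008,-0.014,-0.01,0,0,0.166],
    [0,0.008,-0.014,-0.01,0,0,0.166],
    [0,0,0,0,0,0,0],
    [0,0,0,0,0,0,0]
  ]
}}

```text
time_s: 2.78
position: [0.5382, -0.2024, 0.2426]
tcp_rot: [[-0.104, 0.995, -0.001], [0.995, 0.104, 0.0], [0.0, -0.001, -1.0]]
force: [-0.1, 0.5, 0.6]
opening: 0.998
```

```bash
cat >> h.py <<'E'
import json
def snap(name,box=None,f=1):
    c=bot.get_calibration("wrist");im=bot.capture("wrist");s=bot.read_state()
    R=np.array(s["tcp_rot"]);print(s["time_s"],"tcp",np.round(s["position"],4),"yaw y",np.degrees(np.arctan2(R[1,1],R[0,1])).round(2),"F",np.round(s["force"],1),"open",round(s["opening"],3),"J",np.round(s["joint_positions"],0))
    json.dump({k:np.array(v).tolist() for k,v in c.items()},open(name+".json","w"))
    cv2.imwrite(f"pics/{name}.png",im)
    if box: im=im[box[1]:box[3],box[0]:box[2]]
    cv2.imwrite(f"pics/{name}x.png",cv2.resize(im,None,fx=f,fy=f,interpolation=cv2.INTER_CUBIC))
E
python3 -c "
from h import *
snap('w2',(140,0,540,270),2)"
```

```text
2.825 tcp [ 0.5383 -0.2021  0.2428] yaw y 6.04 F [ 0.1  0.2 -0.1] open 1.005 J [-32.  25.  88.   0.  67. -38.]
```

View pics/w2x.png

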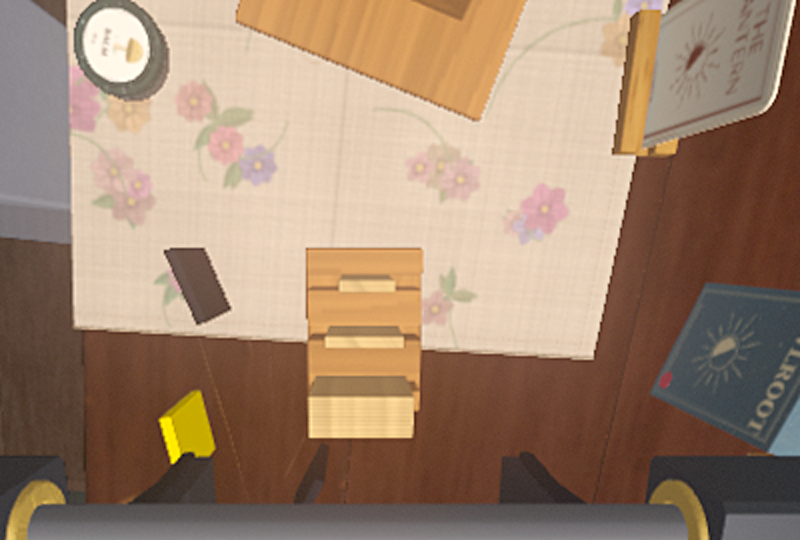

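Run:
```python
from h import *
a=json.load(open("w1.json"));b=json.load(open("w2.json"))
P1=lambda u,v:(a,u/2.85+200,v/2.85+45); P2=lambda u,v:(b,u/2+140,v/2)
for n,p,q,z in(("narrow",(507,294),(368,285.5),.076),("wide",(568,312),(364,338),.076),("wedge",(657,342),(360.5,415),.086)):
    X,e=tri([P1(*p),P2(*q)]);print(n,X.round(4),np.round(e,4),onz(*P1(*p),z).round(4),onz(*P2(*q),z).round(4))
for n,p,q,z in(("narrow back edge",(340,279),(396,279),.076),("wide",(324,328),(404,328),.076),("wedge",(308,437),(413,437),.086),("wedge+",(311,394),(413,394),.086),("rackfront",(306,249),(422,249),.036)):
    A=onz(*P2(*p),z);B=onz(*P2(*q),z);d=B-A;print(n,A.round(4),B.round(4),"len",np.linalg.norm(d).round(4),"yaw",np.degrees(np.arctan2(d[1],d[0])).round(1))
```

```text
narrow [ 0.5389 -0.1524  0.088 ] [0.0003 0.0003] [ 0.5386 -0.155   0.076 ] [ 0.5395 -0.1532  0.076 ]
wide [ 0.5404 -0.1794  0.1007] [0.0006 0.0006] [ 0.5411 -0.1869  0.076 ] [ 0.5405 -0.183   0.076 ]
wedge [ 0.5423 -0.2169  0.1191] [0.0005 0.0005] [ 0.543  -0.2308  0.086 ] [ 0.5431 -0.2264  0.086 ]
narrow back edge [ 0.5235 -0.1513  0.076 ] [ 0.5548 -0.148   0.076 ] len 0.0315 yaw 6.0
wide [ 0.517  -0.1797  0.076 ] [ 0.5628 -0.1749  0.076 ] len 0.046 yaw 6.0
wedge [ 0.5139 -0.243   0.086 ] [ 0.5751 -0.2366  0.086 ] len 0.0616 yaw 6.0
wedge+ [ 0.5134 -0.2169  0.086 ] [ 0.5717 -0.2108  0.086 ] len 0.0586 yaw 6.0
rackfront [ 0.4997 -0.1374  0.036 ] [ 0.5715 -0.1299  0.036 ] len 0.0722 yaw 6.0
```

Run:
```python
from h import *
a=json.load(open("w1.json"));b=json.load(open("w2.json"));s=bot.get_calibration("scene")
P1=lambda u,v:(a,u/2.85+200,v/2.85+45); P2=lambda u,v:(b,u/2+140,v/2); P3=lambda u,v:(s,u/4.2+240,v/4.2+135)
for n,p,q,r in(("narrow",(507,294),(368,285.5),(352,142)),("wide",(568,312),(364,338),(365,115)),("wedge",(657,342),(360.5,415),(385,63))):
    for o in ([P2(*q),P3(*r)],[P1(*p),P2(*q),P3(*r)]):
        X,e=tri(o);print(n,X.round(4),np.round(e,4))
# rack top front corners
for p,q,r in (((470,210),(306,249),(393,205)),((432,342),(422,249),(306,178))): pass
X,e=tri([P2(306,249),P3(393,207)]);print("rack front near",X.round(4),np.round(e,4))
X,e=tri([P2(422,249),P3(303,180)]);print("rack front far",X.round(4),np.round(e,4))
im=cv2.imread("pics/w2.png")[100:230,270:370];cv2.imwrite("pics/c3.png",cv2.resize(im,None,fx=4.5,fy=4.5,interpolation=cv2.INTER_CUBIC))
```

```text
narrow [ 0.5388 -0.1538  0.0721] [0.0009 0.0009]
narrow [ 0.5388 -0.1547  0.0717] [0.0013 0.0015 0.0006]
wide [ 0.5403 -0.1835  0.0735] [0.0003 0.0003]
wide [ 0.5408 -0.1855  0.0722] [0.0024 0.0019 0.0006]
wedge [ 0.5421 -0.2246  0.0936] [0.0008 0.0008]
wedge [ 0.5426 -0.2263  0.0923] [0.0018 0.0017 0.0006]
rack front near [ 0.4971 -0.1386  0.0292] [0.0023 0.0023]
rack front far [ 0.5709 -0.1301  0.0355] [0.0007 0.0007]
```

View pics/c3.png

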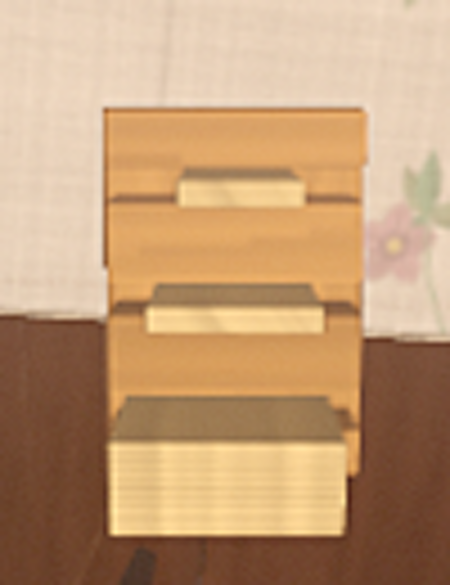

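Triangulated tops are 72–74 mm for the shims and 92 mm for the wedge (76 and 86 expected), and the widths of 31.5, 46 and 60 mm fit. I'll take the narrow shim at (0.539,-0.154).

Emit:
{"op": "play_rows", "data": {
  "targets": [
    [0,0.0005,0.024,-0.03,0,0,0],
    [0,0,0.024,-0.03,0,0,0],
    [0,0,0,-0.04,0,0,0],
    [0,0,0,-0.04,0,0,0],
    [0,0,0,-0.03,0,0,0],
    [0,0,0,-0.021,0,0,0],
    [0,0,0,0,0,0,0],
    [0.5,0,0,0,0,0,0],
    [0.8,0,0,0,0,0,0],
    [0.8,0,0,0,0,0,0],
    [0.8,0,0,0,0,0,0],
    [0.8,0,0,0,0,0,0]
  ]
}}

```text
time_s: 4.32
position: [0.5394, -0.1539, 0.0518]
tcp_rot: [[-0.108, 0.994, 0.0], [0.994, 0.108, -0.0], [-0.0, 0.0, -1.0]]
force: [0.0, -0.6, -0.9]
opening: 0.519
```

Emit:
{"op": "play_rows", "data": {
  "targets": [
    [0.8,0,0,0,0,0,0],
    [0.8,0,0,0,0,0,0],
    [0.8,0,0,0,0,0,0],
    [0.8,0,0,0,0,0,0],
    [0.8,0,0,0,0,0,0]
  ]
}}

```text
time_s: 4.95
position: [0.5393, -0.1539, 0.0515]
tcp_rot: [[-0.108, 0.994, -0.0], [0.994, 0.108, 0.0], [0.0, -0.0, -1.0]]
force: [-0.0, -0.1, -1.0]
opening: 0.363
```

Emit:
{"op": "play_rows", "data": {
  "targets": [
    [0.8,0,0,0.02,0,0,0],
    [0.8,0,0,0.03,0,0,0],
    [0.8,0,0,0.03,0,0,0],
    [0.8,0,0.03,0.01,0,0,-0.09],
    [0.8,0,0.045,0,0,0,-0.09],
    [0.8,0,0.045,0,0,0,-0.09],
    [0.8,0,0.04,0,0,0,-0.088],
    [0.8,0.002,0.03,0,0,0,0],
    [0.8,0,0.011,-0.02,0,0,0],
    [0.8,0,0,0,0,0,0],
    [0.8,0,0,0,0,0,0]
  ]
}}

```text
time_s: 6.32
position: [0.5416, 0.0466, 0.1218]
tcp_rot: [[0.248, 0.969, 0.0], [0.969, -0.248, -0.0], [-0.0, 0.0, -1.0]]
force: [0.6, -0.3, 0.0]
opening: 0.361
```

```bash
python3 -c "
from h import *
snap('w3',(160,60,480,300),2.5)"
```

```text
6.375 tcp [0.5418 0.0464 0.122 ] yaw y -14.36 F [ 0.   0.7 -0.1] open 0.36 J [-7. 32. 99. -0. 49.  7.]
```

View pics/w3x.png

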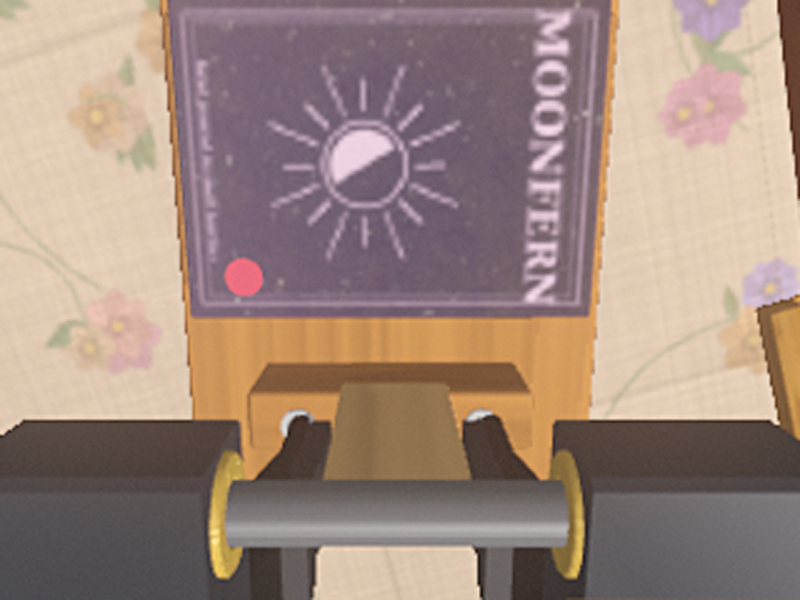

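```bash
cat > m.py <<'E'
from h import *
b=json.load(open("w3.json"))
P=lambda u,v,z:onz(b,u/2.5+160,v/2.5+60,z)
dl,dr=P(191,318,.048),P(589,316,.048); sl,sr=P(249,391,.048),P(532,391,.048)
bl,br=P(267,364,.008),P(515,364,.008)
for n,A,B in(("deck",dl,dr),("stop",sl,sr),("stopbase",bl,br)):
    d=B-A;print(n,A.round(4),B.round(4),np.linalg.norm(d).round(4),np.degrees(np.arctan2(d[1],d[0])).round(2))
t=np.radians(-14.5);X=np.array([np.cos(t),np.sin(t)]);N=np.array([-X[1],X[0]])
for n,p in(("dl",dl),("dr",dr),("sl",sl),("sr",sr),("bl",bl),("br",br),("sh_l",P(341,383,.0765)),("sh_r",P(448,383,.0765))):
    print(n,"s",(X@p[:2]).round(4),"n",(N@p[:2]).round(4))
p=np.array([.5418,.0464]);print("tcp",X@p,N@p,X,N)
E
python3 m.py
```

```text
deck [0.4796 0.0809 0.048 ] [0.6097 0.0484 0.048 ] 0.1342 -14.02
stop [0.4908 0.0513 0.048 ] [0.5858 0.0271 0.048 ] 0.0981 -14.31
stopbase [0.4896 0.0498 0.008 ] [0.586  0.0252 0.008 ] 0.0995 -14.31
dl s 0.444 n 0.1984
dr s 0.5782 n 0.1995
sl s 0.4623 n 0.1725
sr s 0.5604 n 0.1729
bl s 0.4615 n 0.1708
br s 0.561 n 0.1711
sh_l s 0.4965 n 0.1846
sh_r s 0.529 n 0.1847
tcp 0.5129247593687327 0.18057793671024056 [ 0.96814764 -0.25038   ] [0.25038    0.96814764]
```

The view shows the deck edge at row 317 and the stop's inner top edge at row 391. That makes the gap about 26.5 mm, so both shims are needed. The shim hangs straight in the jaws. Now I insert it beside the box.

Emit:
{"op": "play_rows", "data": {
  "targets": [
    [0.8,0.0016,0.0124,0,0,0,0],
    [0.8,0,0,-0.02,0,0,0],
    [0.8,0,0,-0.02,0,0,0],
    [0.8,0,0,-0.015,0,0,0],
    [0.8,0,0,-0.008,0,0,0],
    [0.8,0,0,0,0,0,0],
    [0.8,0,0,0,0,0,0]
  ]
}}

```text
time_s: 7.25
position: [0.5433, 0.0595, 0.0589]
tcp_rot: [[0.248, 0.969, 0.001], [0.969, -0.248, -0.0], [0.0, 0.001, -1.0]]
force: [0.5, 0.3, -0.8]
opening: 0.363
```

Emit:
{"op": "play_rows", "data": {
  "targets": [
    [0.8,0,0,-0.004,0,0,0],
    [0.8,0,0,-0.001,0,0,0],
    [0.8,0,0,0,0,0,0],
    [0.8,0,0,0,0,0,0]
  ]
}}

```text
time_s: 7.75
position: [0.543, 0.0595, 0.0536]
tcp_rot: [[0.247, 0.969, 0.0], [0.969, -0.247, -0.0], [0.0, 0.0, -1.0]]
force: [-0.2, 0.4, 0.0]
opening: 0.363
```

Not touching the floor yet, so I go 1 mm lower and then towards the box.

Emit:
{"op": "play_rows", "data": {
  "targets": [
    [0.8,0,0,-0.001,0,0,0],
    [0.8,0,0,0,0,0,0],
    [0.8,0,0,0,0,0,0]
  ]
}}

```text
time_s: 8.12
position: [0.5429, 0.0595, 0.0525]
tcp_rot: [[0.247, 0.969, -0.0], [0.969, -0.247, -0.0], [-0.0, -0.0, -1.0]]
force: [-0.1, 1.2, -0.4]
opening: 0.361
```

Emit:
{"op": "play_rows", "data": {
  "targets": [
    [0.8,0.0003,0.001,0,0,0,0],
    [0.8,0,0,0,0,0,0],
    [0.8,0,0,0,0,0,0]
  ]
}}

```text
time_s: 8.5
position: [0.5431, 0.0602, 0.0526]
tcp_rot: [[0.247, 0.969, -0.0], [0.969, -0.247, -0.0], [-0.001, -0.0, -1.0]]
force: [-0.9, -3.3, -0.1]
opening: 0.361
```

The shim now touches the box (-3.3 N). I ease it down to feel the floor.

Emit:
{"op": "play_rows", "data": {
  "targets": [
    [0.8,0,0,-0.001,0,0,0],
    [0.8,0,0,0,0,0,0],
    [0.8,0,0,0,0,0,0]
  ]
}}

```text
time_s: 8.88
position: [0.5431, 0.0602, 0.052]
tcp_rot: [[0.247, 0.969, -0.0], [0.969, -0.247, -0.0], [-0.0, 0.0, -1.0]]
force: [-2.7, -3.4, 5.4]
opening: 0.366
```

Emit:
{"op": "play_rows", "data": {
  "targets": [
    [0.8,0,0,-0.001,0,0,0],
    [0.8,0,0,0,0,0,0],
    [0.8,0,0,0,0,0,0]
  ]
}}

```text
time_s: 9.25
position: [0.5432, 0.0602, 0.0519]
tcp_rot: [[0.247, 0.969, 0.0], [0.969, -0.247, -0.001], [-0.0, 0.0, -1.0]]
force: [-3.7, -3.0, 11.6]
opening: 0.362
```

On the floor (11.6 N). I relax, open, and lift away.

Emit:
{"op": "play_rows", "data": {
  "targets": [
    [0.8,0,0,0.0018,0,0,0],
    [0.8,0,-0.0003,0,0,0,0],
    [0.3,0,0,0,0,0,0],
    [0.3,0,0,0,0,0,0],
    [0.3,0,0,0,0,0,0],
    [0.3,0,0,0,0,0,0],
    [0.3,0,0,0,0,0,0],
    [0.2,0,0,0.02,0,0,0],
    [0,0,0,0.04,0,0,0],
    [0,0,0,0.04,0,0,0],
    [0,0,0,0.03,0,0,0],
    [0,0,0,0,0,0,0]
  ]
}}

```text
time_s: 10.75
position: [0.5449, 0.0601, 0.1848]
tcp_rot: [[0.247, 0.969, 0.006], [0.969, -0.247, -0.0], [0.001, 0.006, -1.0]]
force: [0.4, -0.5, 0.2]
opening: 0.995
```

```bash
python3 -c "
from h import *
snap('w4',(160,60,480,300),2.5)"
```

```text
10.8 tcp [0.5436 0.0602 0.1832] yaw y -14.32 F [0.1 0.1 0.2] open 0.994 J [-5. 27. 96.  0. 57.  9.]
```

View pics/w4x.png

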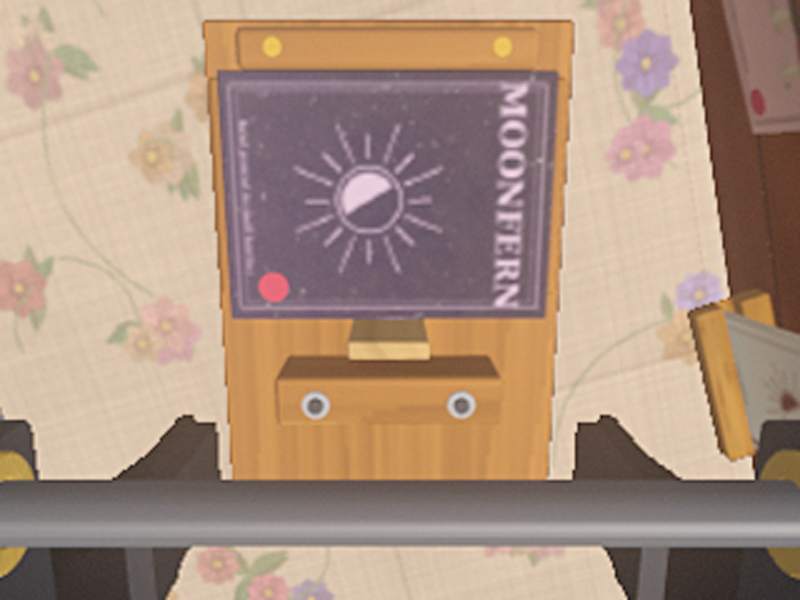

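The narrow shim stands upright against the box at (390,340), and the box is still on the cheek. Next is the wide shim.

Emit:
{"op": "play_rows", "data": {
  "targets": [
    [0,0,-0.04,0,0,0,0.09],
    [0,0,-0.05,0,0,0,0.09],
    [0,-0.001,-0.05,0,0,0,0.09],
    [0,-0.001,-0.05,0,0,0,0.085],
    [0,-0.001,-0.04,0,0,0,0],
    [0,0,-0.015,0,0,0,0],
    [0,0,0,-0.04,0,0,0],
    [0,0,0,-0.04,0,0,0],
    [0,0,0,-0.03,0,0,0],
    [0,0,0,-0.015,0,0,0],
    [0,0,0,0,0,0,0]
  ]
}}

```text
time_s: 12.18
position: [0.5394, -0.1837, 0.0562]
tcp_rot: [[-0.105, 0.994, -0.003], [0.994, 0.105, 0.002], [0.002, -0.002, -1.0]]
force: [0.6, 0.6, 0.1]
opening: 0.999
```

Emit:
{"op": "play_rows", "data": {
  "targets": [
    [0,0.001,-0.001,-0.005,0,0,0],
    [0.7,0,0,0,0,0,0],
    [0.7,0,0,0,0,0,0],
    [0.7,0,0,0,0,0,0],
    [0.7,0,0,0,0,0,0],
    [0.7,0,0,0,0,0,0],
    [0.7,0,0,0,0,0,0],
    [0.7,0,0,0,0,0,0],
    [0.7,0,0,0,0,0,0],
    [0.7,0,0,0,0,0,0]
  ]
}}

```text
time_s: 13.42
position: [0.5412, -0.1858, 0.0524]
tcp_rot: [[-0.105, 0.994, -0.0], [0.994, 0.105, -0.0], [-0.0, -0.0, -1.0]]
force: [0.3, 0.3, 1.2]
opening: 0.525
```

Emit:
{"op": "play_rows", "data": {
  "targets": [
    [0.7,0,0,0.02,0,0,0],
    [0.7,0,0,0.03,0,0,0],
    [0.7,0,0,0.03,0,0,0],
    [0.7,0,0.03,0.01,0,0,-0.09],
    [0.7,0,0.045,0,0,0,-0.09],
    [0.7,0,0.05,0,0,0,-0.09],
    [0.7,0,0.05,0,0,0,-0.086],
    [0.7,-0.001,0.04,0,0,0,0],
    [0.7,0,0.02,0,0,0,0],
    [0.7,0,0,-0.01,0,0,0],
    [0.7,0,0,0,0,0,0],
    [0.7,0,0,0,0,0,0]
  ]
}}

```text
time_s: 14.92
position: [0.5404, 0.0478, 0.132]
tcp_rot: [[0.25, 0.968, -0.0], [0.968, -0.25, -0.0], [-0.0, -0.0, -1.0]]
force: [-0.1, 0.0, -0.6]
opening: 0.526
```

```bash
python3 -c "
from h import *
snap('w5',(200,100,440,280),3.3)"
```

```text
14.975 tcp [0.5405 0.0479 0.1322] yaw y -14.49 F [ 0.4 -0.7  0.1] open 0.522 J [-7. 31. 99. -0. 50.  8.]
```

View pics/w5x.png

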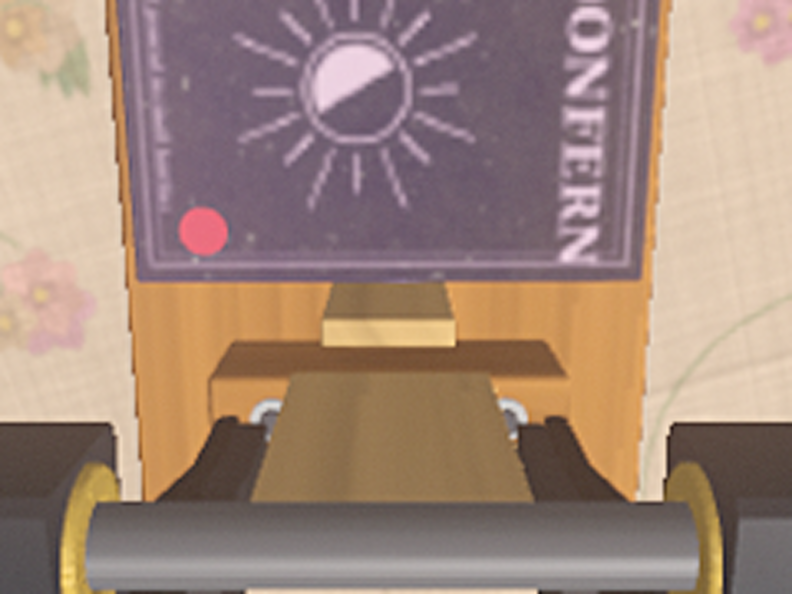

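```bash
cat > m5.py <<'E'
from h import *
b=json.load(open("w5.json"))
t=np.radians(-14.4);X=np.array([np.cos(t),np.sin(t)]);N=np.array([-X[1],X[0]])
for n,u,v,z in(("narrow out L",323,346,.078),("narrow out R",455,346,.078),("narrow in",390,319,.078),("deck",390,281,.048),("wideL",290,374,.086),("wideR",492,374,.086),("stop",230,378,.048),("stopL",210,380,.048),("stopR",568,379,.048)):
    p=onz(b,u/3.3+200,v/3.3+100,z);print(n,"s",(X@p[:2]).round(4),"n",(N@p[:2]).round(4))
p=np.array([.5405,.0479]);print("tcp",X@p,N@p,X,N)
E
python3 m5.py
```

```text
narrow out L s 0.496 n 0.1887
narrow out R s 0.5274 n 0.1887
narrow in s 0.5119 n 0.1953
deck s 0.5119 n 0.1981
wideL s 0.4888 n 0.1843
wideR s 0.5355 n 0.1842
stop s 0.4681 n 0.1711
stopL s 0.4626 n 0.1705
stopR s 0.5606 n 0.1707
tcp 0.5116069529948285 0.18081201743066544 [ 0.96858316 -0.24868989] [0.24868989 0.96858316]
```

The narrow shim's outer face is at n≈0.189, the wide shim's inner face at 0.184 and the stop at 0.171, so there is room either side. Lowering.

Emit:
{"op": "play_rows", "data": {
  "targets": [
    [0.7,0.0002,0.001,-0.02,0,0,0],
    [0.7,0,0,-0.025,0,0,0],
    [0.7,0,0,-0.02,0,0,0],
    [0.7,0,0,-0.01,0,0,0],
    [0.7,0,0,0,0,0,0],
    [0.7,0,0,0,0,0,0]
  ]
}}

```text
time_s: 15.72
position: [0.541, 0.0499, 0.058]
tcp_rot: [[0.249, 0.969, 0.001], [0.969, -0.249, -0.0], [0.0, 0.001, -1.0]]
force: [0.5, -0.2, -0.5]
opening: 0.519
```

Emit:
{"op": "play_rows", "data": {
  "targets": [
    [0.7,0,0,-0.001,0,0,0],
    [0.7,0,0,-0.001,0,0,0],
    [0.7,0,0,-0.001,0,0,0],
    [0.7,0,0,0,0,0,0],
    [0.7,0,0,0,0,0,0]
  ]
}}

```text
time_s: 16.35
position: [0.5405, 0.0502, 0.0544]
tcp_rot: [[0.248, 0.969, 0.0], [0.969, -0.248, -0.0], [0.0, 0.0, -1.0]]
force: [0.2, 0.7, 0.4]
opening: 0.524
```

Now towards the box until contact (3–4 mm), staying just above the floor.

Emit:
{"op": "play_rows", "data": {
  "targets": [
    [0.7,0.0005,0.002,-0.0005,0,0,0],
    [0.7,0,0,0,0,0,0],
    [0.7,0,0,0,0,0,0]
  ]
}}

```text
time_s: 16.73
position: [0.5411, 0.052, 0.0543]
tcp_rot: [[0.248, 0.969, 0.001], [0.969, -0.248, -0.0], [-0.0, 0.001, -1.0]]
force: [-0.9, -1.5, 5.2]
opening: 0.524
```

Emit:
{"op": "play_rows", "data": {
  "targets": [
    [0.7,0.0002,0.001,0,0,0,0],
    [0.7,0,0,0,0,0,0],
    [0.7,0,0,0,0,0,0]
  ]
}}

```text
time_s: 17.1
position: [0.5414, 0.0529, 0.0543]
tcp_rot: [[0.248, 0.969, 0.001], [0.969, -0.248, -0.001], [-0.0, 0.001, -1.0]]
force: [-0.9, -1.6, 6.1]
opening: 0.522
```

Emit:
{"op": "play_rows", "data": {
  "targets": [
    [0.7,0.0002,0.001,0,0,0,0],
    [0.7,0,0,0,0,0,0],
    [0.7,0,0,0,0,0,0]
  ]
}}

```text
time_s: 17.48
position: [0.5415, 0.0531, 0.0543]
tcp_rot: [[0.247, 0.969, 0.0], [0.969, -0.247, -0.002], [-0.002, 0.001, -1.0]]
force: [-1.7, -5.3, 5.2]
opening: 0.522
```

Lateral contact is firm and the shim is on the floor. Relax and release.

Emit:
{"op": "play_rows", "data": {
  "targets": [
    [0.7,-0.0001,-0.0005,0.001,0,0,0],
    [0.7,0,0,0,0,0,0],
    [0.2,0,0,0,0,0,0],
    [0.2,0,0,0,0,0,0],
    [0.2,0,0,0,0,0,0],
    [0.2,0,0,0,0,0,0],
    [0.2,0,0,0,0,0,0],
    [0.1,0,0,0.02,0,0,0],
    [0,0,0,0.04,0,0,0],
    [0,0,0,0.04,0,0,0],
    [0,0,0,0.03,0,0,0],
    [0,0,0,0,0,0,0]
  ]
}}

```text
time_s: 18.98
position: [0.5429, 0.0536, 0.1873]
tcp_rot: [[0.248, 0.969, 0.006], [0.969, -0.248, -0.001], [0.001, 0.006, -1.0]]
force: [0.2, 0.2, 0.5]
opening: 0.997
```

```bash
python3 -c "
from h import *
snap('w6',(200,100,440,280),3.3)"
```

```text
19.025 tcp [0.5416 0.0537 0.1857] yaw y -14.38 F [-0.5 -0.  -0.1] open 0.993 J [-6. 27. 96.  0. 57.  8.]
```

View pics/w6x.png

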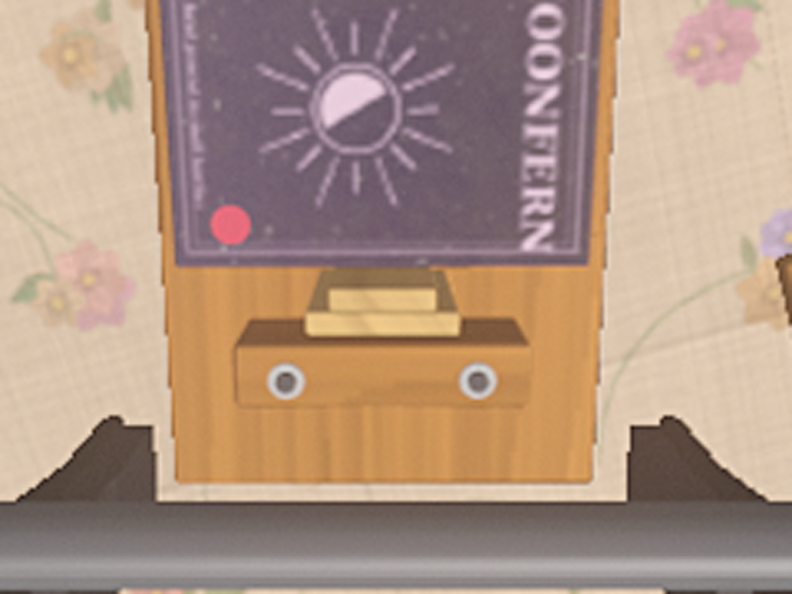

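Both shims stand upright side by side with an opening left to the stop. Next I compute the opening and check the clearance of the black look-alike near the wedge.

Run:
```python
from h import *
b=json.load(open("w6.json"));a=json.load(open("w1.json"));s=bot.get_calibration("scene")
t=np.radians(-14.4);X=np.array([np.cos(t),np.sin(t)]);N=np.array([-X[1],X[0]])
for n,u,v,z in(("wide out L",306,336,.078),("wide out R",460,335,.078),("narrow out",383,311,.078),("deck",390,266,.048),("stopL",236,346,.048),("stopR",530,344,.048)):
    p=onz(b,u/3.3+200,v/3.3+100,z);print(n,"s",(X@p[:2]).round(4),"n",(N@p[:2]).round(4))
P1=lambda u,v:(a,u/2.85+200,v/2.85+45); P3=lambda u,v:(s,u/4.2+240,v/4.2+135)
for u,v in((668,385),(700,405),(712,405),(765,465)): print("blk w1",onz(*P1(u,v),0.).round(3),onz(*P1(u,v),.076).round(3))
for u,v in((432,108),(467,75),(430,45),(467,25)): print("blk sc",onz(*P3(u,v),0.).round(3),onz(*P3(u,v),.076).round(3))
```

```text
wide out L s 0.4886 n 0.1825
wide out R s 0.5345 n 0.1827
narrow out s 0.5115 n 0.1901
deck s 0.5138 n 0.1978
stopL s 0.4627 n 0.1709
stopR s 0.5603 n 0.1715
blk w1 [ 0.522 -0.284  0.   ] [ 0.525 -0.25   0.076]
blk w1 [ 0.518 -0.308  0.   ] [ 0.522 -0.27   0.076]
blk w1 [ 0.521 -0.315  0.   ] [ 0.524 -0.276  0.076]
blk w1 [ 0.498 -0.363 -0.   ] [ 0.505 -0.316  0.076]
blk sc [ 0.519 -0.277  0.   ] [ 0.494 -0.211  0.076]
blk sc [ 0.507 -0.325  0.   ] [ 0.482 -0.256  0.076]
blk sc [ 0.55  -0.344  0.   ] [ 0.523 -0.275  0.076]
blk sc [ 0.53 -0.38  0.  ] [ 0.504 -0.309  0.076]
```

Opening is about 12 mm, inside the jam range. The black card's nearest edge is at y≈-0.275, clear of the fingers. Picking the wedge.

Emit:
{"op": "play_rows", "data": {
  "targets": [
    [0,0,-0.04,0,0,0,0.09],
    [0,0,-0.055,0,0,0,0.09],
    [0,0,-0.055,0,0,0,0.09],
    [0,0.001,-0.055,0,0,0,0.086],
    [0,0,-0.045,0,0,0,0],
    [0,0,-0.03,0,0,0,0],
    [0,0,0,-0.04,0,0,0],
    [0,0,0,-0.04,0,0,0],
    [0,0,0,-0.03,0,0,0],
    [0,0,0,-0.015,0,0,0],
    [0,0,0,0,0,0,0],
    [0,0,0,0,0,0,0]
  ]
}}

```text
time_s: 20.52
position: [0.5428, -0.2266, 0.0606]
tcp_rot: [[-0.105, 0.994, 0.001], [0.994, 0.105, -0.001], [-0.001, 0.001, -1.0]]
force: [-0.1, -0.6, 0.5]
opening: 1.0
```

Emit:
{"op": "play_rows", "data": {
  "targets": [
    [0,0,0,-0.008,0,0,0],
    [0,0,0,0,0,0,0],
    [0.6,0,0,0,0,0,0],
    [0.6,0,0,0,0,0,0],
    [0.6,0,0,0,0,0,0],
    [0.6,0,0,0,0,0,0],
    [0.6,0,0,0,0,0,0],
    [0.6,0,0,0,0,0,0],
    [0.6,0,0,0,0,0,0]
  ]
}}

```text
time_s: 21.65
position: [0.5424, -0.2264, 0.052]
tcp_rot: [[-0.105, 0.995, 0.0], [0.995, 0.105, -0.0], [-0.0, 0.0, -1.0]]
force: [0.4, -0.2, 1.1]
opening: 0.685
```

Gripped (59.6 mm). Carry over to the gap.

Emit:
{"op": "play_rows", "data": {
  "targets": [
    [0.6,0,0,0.015,0,0,0],
    [0.6,0,0,0.035,0,0,0],
    [0.6,0,0,0.035,0,0,0],
    [0.6,0,0.03,0.01,0,0,-0.09],
    [0.6,-0.001,0.045,0,0,0,-0.09],
    [0.6,-0.001,0.055,0,0,0,-0.09],
    [0.6,-0.001,0.055,0,0,0,-0.086],
    [0.6,-0.001,0.05,0,0,0,0],
    [0.6,-0.0005,0.03,0,0,0,0],
    [0.6,0,0,-0.005,0,0,0],
    [0.6,0,0,0,0,0,0],
    [0.6,0,0,0,0,0,0]
  ]
}}

```text
time_s: 23.15
position: [0.5379, 0.0375, 0.142]
tcp_rot: [[0.25, 0.968, 0.0], [0.968, -0.25, -0.0], [-0.0, 0.0, -1.0]]
force: [-0.3, -0.4, 0.4]
opening: 0.687
```

```bash
python3 -c "
from h import *
snap('w7',(220,120,420,270),4)"
```

```text
23.2 tcp [0.5379 0.0375 0.142 ] yaw y -14.48 F [ 0.4 -0.8 -1.6] open 0.688 J [-8. 30. 99. -0. 51.  7.]
```

View pics/w7x.png

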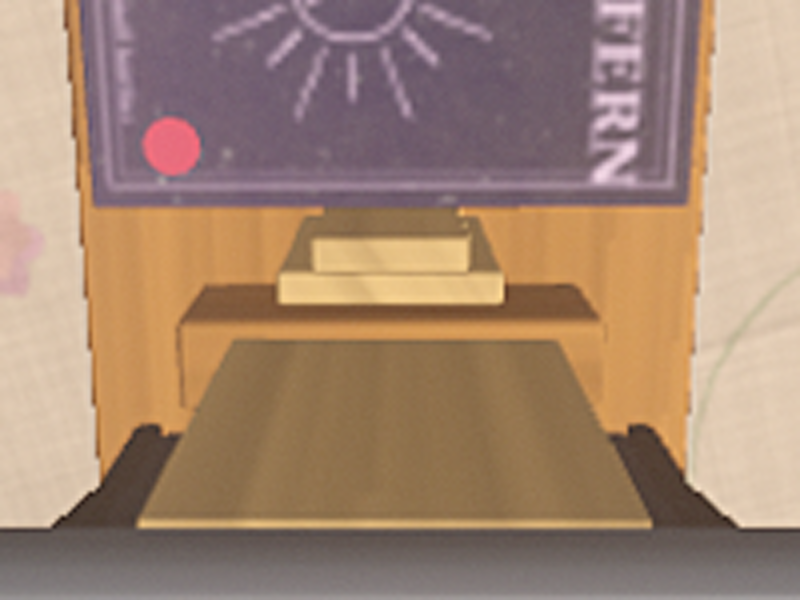

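Run:
```python
from h import *
b=json.load(open("w7.json"))
t=np.radians(-14.4);X=np.array([np.cos(t),np.sin(t)]);N=np.array([-X[1],X[0]])
for n,u,v,z in(("wideL",278,304,.078),("wideR",504,304,.078),("stopL",180,323,.048),("stopR",603,323,.048),("wedgeL",234,341,.096),("wedgeR",559,340,.096),("wedge top",395,525,.176)):
    p=onz(b,u/4+220,v/4+120,z);print(n,"s",(X@p[:2]).round(4),"n",(N@p[:2]).round(4))
p=np.array([.5379,.0375]);print("tcp",X@p,N@p)
```

```text
wideL s 0.4887 n 0.1828
wideR s 0.5348 n 0.1827
stopL s 0.4628 n 0.1707
stopR s 0.5608 n 0.1706
wedgeL s 0.4821 n 0.1801
wedgeR s 0.5435 n 0.1803
wedge top s 0.5124 n 0.1798
tcp 0.5116750116024086 0.17009215884829906
```

Wedge flat face is vertical at n=0.180, the shims are at 0.1827 and the stop at 0.1707. Going down with its thin end in the opening, then towards the shims.

Emit:
{"op": "play_rows", "data": {
  "targets": [
    [0.6,0,0,-0.015,0,0,0],
    [0.6,0,0,-0.02,0,0,0],
    [0.6,0,0,-0.015,0,0,0],
    [0.6,0,0,-0.01,0,0,0],
    [0.6,0.0004,0.0015,0,0,0,0],
    [0.6,0,0,0,0,0,0],
    [0.6,0,0,0,0,0,0]
  ]
}}

```text
time_s: 24.08
position: [0.5388, 0.0363, 0.0852]
tcp_rot: [[0.246, 0.969, 0.002], [0.969, -0.246, -0.006], [-0.005, 0.003, -1.0]]
force: [-7.5, -12.1, 29.3]
opening: 0.684
```

Emit:
{"op": "play_rows", "data": {
  "targets": [
    [0.6,0.0002,0.0008,0,0,0,0],
    [0.6,0,0,0,0,0,0],
    [0.6,0,0,0,0,0,0]
  ]
}}

```text
time_s: 24.45
position: [0.5388, 0.0365, 0.0853]
tcp_rot: [[0.246, 0.969, 0.001], [0.969, -0.246, -0.007], [-0.006, 0.003, -1.0]]
force: [-7.1, -13.1, 29.5]
opening: 0.687
```

Unexpected: 29 N upward and the TCP stuck at z=0.085. I've used up my viewings, so I'll check by image profile whether the wedge slipped in the jaws or is jammed.

Run:
```python
from h import *
snap('w8')
a=cv2.imread("pics/w7.png").astype(int);b=cv2.imread("pics/w8.png").astype(int)
for c in (300,319,340):
    print(c)
    for im,n in((a,"w7"),(b,"w8")): print(n,[f"{r}:{int(im[r:r+2,c-2:c+3].mean(axis=(0,1))[2])}/{int(im[r:r+2,c-2:c+3].mean(axis=(0,1))[0])}" for r in range(160,262,2)])
c=json.load(open("w8.json"))
t=np.radians(-14.4);X=np.array([np.cos(t),np.sin(t)]);N=np.array([-X[1],X[0]])
def at(s,n,z): p=s*X+n*N; return np.round(proj(c,[p[0],p[1],z]),1)
print("deck",at(.5117,.198,.048),"wide top out",at(.5117,.1827,.078),"stop",at(.5117,.1707,.048),"wedge bottom noslip",at(.5117,.1794,.039))
```

```text
24.5 tcp [0.5388 0.0365 0.0853] yaw y -14.23 F [ -7.  -12.9  29.7] open 0.69 J [ -8.  35. 101.  -1.  43.   7.]
300
w7 ['160:119/113', '162:128/122', '164:135/129', '166:149/142', '168:115/109', '170:122/108', '172:173/81', '174:140/77', '176:141/76', '178:153/82', '180:223/126', '182:225/128', '184:224/128', '186:223/127', '188:216/122', '190:233/134', '192:234/135', '194:234/133', '196:126/56', '198:128/56', '200:180/75', '202:211/88', '204:164/79', '206:142/75', '208:143/75', '210:142/75', '212:143/75', '214:143/75', '216:143/76', '218:144/76', '220:144/76', '222:144/75', '224:145/77', '226:145/77', '228:146/76', '230:145/77', '232:145/76', '234:145/77', '236:144/76', '238:145/77', '240:144/76', '242:145/77', '244:144/77', '246:144/77', '248:145/77', '250:206/114', '252:101/81', '254:97/80', '256:102/88', '258:108/95', '260:114/104']
w8 ['160:114/111', '162:115/111', '164:113/110', '166:114/111', '168:114/110', '170:122/117', '172:129/124', '174:136/131', '176:153/147', '178:115/110', '180:114/109', '182:122/102', '184:140/74', '186:139/75', '188:138/74', '190:137/74', '192:147/78'
[... 2830 characters left out ...]
', '178:116/108', '180:114/107', '182:138/104', '184:146/76', '186:141/77', '188:145/78', '190:144/77', '192:148/79', '194:209/117', '196:215/122', '198:212/120', '200:211/120', '202:202/113', '204:191/104', '206:230/131', '208:229/130', '210:231/132', '212:234/135', '214:177/95', '216:144/76', '218:145/77', '220:144/76', '222:144/76', '224:144/76', '226:143/76', '228:143/75', '230:142/75', '232:142/74', '234:142/75', '236:142/75', '238:141/74', '240:141/74', '242:141/74', '244:141/75', '246:141/75', '248:141/76', '250:139/74', '252:89/75', '254:91/78', '256:95/84', '258:102/93', '260:109/102']
deck [316.  183.1] wide top out [315.7 217.2] stop [315.9 219.6] wedge bottom noslip [316.  204.8]
```

Run:
```python
from h import *
t=np.radians(-14.4);X=np.array([np.cos(t),np.sin(t)]);N=np.array([-X[1],X[0]])
for k in("w7","w8"):
    c=json.load(open(k+".json"))
    def at(s,n,z): p=s*X+n*N; return round(proj(c,[p[0],p[1],z])[1],1)
    print(k,"deck",at(.5117,.198,.048),"shim tops",[at(.5117,n,.078) for n in(.1967,.1897,.1827)],"per mm",[at(.5117,.1827-.001*i,.078) for i in (-2,-1,0,1)])
b=cv2.imread("pics/w8.png")
for r in (188,200,210,225,245): print(r,[f"{x}:{int(b[r,x,2])}/{int(b[r,x,0])}" for x in range(264,376,4)])
```

```text
w7 deck 171.5 shim tops [np.float64(179.1), np.float64(187.7), np.float64(196.1)] per mm [np.float64(193.7), np.float64(194.9), np.float64(196.1), np.float64(197.3)]
w8 deck 183.1 shim tops [np.float64(195.4), np.float64(206.4), np.float64(217.2)] per mm [np.float64(214.2), np.float64(215.7), np.float64(217.2), np.float64(218.7)]
188 ['264:208/91', '268:203/85', '272:200/86', '276:203/88', '280:207/88', '284:205/88', '288:142/80', '292:142/75', '296:142/76', '300:137/74', '304:134/72', '308:140/77', '312:145/78', '316:146/79', '320:143/77', '324:142/78', '328:142/77', '332:148/81', '336:146/81', '340:144/77', '344:165/81', '348:205/85', '352:203/87', '356:202/89', '360:200/85', '364:207/88', '368:209/91', '372:207/88']
200 ['264:206/88', '268:205/88', '272:200/83', '276:198/82', '280:200/85', '284:148/79', '288:143/76', '292:229/132', '296:228/131', '300:229/131', '304:223/128', '308:217/122', '312:221/123', '316:230/132', '320:233/133', '324:232/134', '328:231/135', '332:230/133', '336:233/134', '340:238/138', '344:143/76', '348:138/72', '352:204/84', '356:202/83', '360:200/84', '36
[... 548 characters left out ...]
:150/78', '292:149/75', '296:146/78', '300:150/79', '304:149/79', '308:146/74', '312:144/78', '316:149/78', '320:147/79', '324:144/75', '328:148/76', '332:147/77', '336:142/73', '340:140/71', '344:151/81', '348:155/83', '352:149/79', '356:145/78', '360:143/77', '364:145/77', '368:139/77', '372:208/88']
245 ['264:150/78', '268:146/77', '272:143/77', '276:140/75', '280:140/74', '284:148/77', '288:151/82', '292:148/80', '296:147/79', '300:149/79', '304:145/76', '308:145/77', '312:142/73', '316:151/81', '320:148/79', '324:145/77', '328:147/77', '332:147/76', '336:143/76', '340:142/76', '344:144/76', '348:150/80', '352:155/84', '356:148/78', '360:142/76', '364:141/75', '368:143/80', '372:143/77']
```

Run:
```python
from h import *
b=cv2.imread("pics/w8.png").astype(int)
for x in (270,273,276,360,364): print(x,[f"{r}:{b[r,x,2]}/{b[r,x,0]}" for r in range(204,232)])
for r in (216,218,220,224,228,235,243,249): print(r,"".join("#" if b[r,x,2]<170 and b[r,x,0]>68 else "." for x in range(250,390)))
c=json.load(open("w8.json"))
t=np.radians(-14.4);X=np.array([np.cos(t),np.sin(t)]);N=np.array([-X[1],X[0]])
for z in (.03,.036,.039,.048,.06,.078):
    for n in (.1794,.1839):
        l,r=[proj(c,np.append(s*X+n*N,z)) for s in(.4817,.5417)];print(z,n,np.round(l,1),np.round(r,1))
```

```text
270 ['204:176/76', '205:124/57', '206:131/58', '207:134/61', '208:132/59', '209:128/57', '210:130/61', '211:125/53', '212:127/59', '213:122/55', '214:130/64', '215:145/74', '216:154/83', '217:157/87', '218:155/84', '219:153/83', '220:152/82', '221:152/81', '222:152/81', '223:151/82', '224:152/80', '225:152/80', '226:151/81', '227:150/79', '228:153/81', '229:150/79', '230:151/82', '231:149/77']
273 ['204:173/73', '205:124/56', '206:131/58', '207:135/63', '208:132/61', '209:129/58', '210:130/59', '211:127/55', '212:126/57', '213:123/54', '214:134/68', '215:152/79', '216:151/79', '217:152/80', '218:151/79', '219:148/79', '220:149/77', '221:150/78', '222:150/81', '223:148/78', '224:149/79', '225:149/79', '226:147/78', '227:148/76', '228:148/81', '229:147/78', '230:146/76', '231:146/77']
276 ['204:171/70', '205:125/57', '206:131/59', '207:132/58', '208:132/59', '209:126/54', '210:129/59', '211:126/57', '212:125/54', '213:122/52', '214:133/66', '215:149/79', '216:148/79', '217:149/81', '218:147/79', '219:145/76', '220:147/77', '221:146/78', '222:145/77', '223:145/76', '224:147/79', '225:14
[... 1832 characters left out ...]
#####################################################..............
249 .........#######################################################################################################################............
0.03 0.1794 [277.9 201.5] [354.1 201.7]
0.03 0.1839 [277.7 195.9] [354.3 196.1]
0.036 0.1794 [276.9 203.6] [355.1 203.8]
0.036 0.1839 [276.7 197.9] [355.3 198.1]
0.039 0.1794 [276.3 204.7] [355.6 204.9]
0.039 0.1839 [276.1 198.9] [355.8 199.1]
0.048 0.1794 [274.6 208.1] [357.2 208.3]
0.048 0.1839 [274.4 202.2] [357.5 202.4]
0.06 0.1794 [272.1 213.2] [359.6 213.5]
0.06 0.1839 [271.8 206.9] [359.8 207.2]
0.078 0.1794 [267.7 222.1] [363.6 222.3]
0.078 0.1839 [267.4 215.3] [364.  215.5]
```

The wedge's lower edge measures 98 px wide, so it is at z≈0.078. Its thin end landed on the wide shim's top, and the wedge slid up in the jaws to the palm. The shims are still standing. I'll lift, measure how the wedge sits in the hand, and reseat it in the rack for a new grip.

Emit:
{"op": "play_rows", "data": {
  "targets": [
    [0.6,0,0,0.012,0,0,0],
    [0.6,0,0,0.024,0,0,0],
    [0.6,-0.0006,-0.0023,0.024,0,0,0],
    [0.6,0,0,0,0,0,0],
    [0.6,0,0,0,0,0,0]
  ]
}}

```text
time_s: 25.12
position: [0.537, 0.0388, 0.1407]
tcp_rot: [[0.249, 0.969, -0.002], [0.969, -0.249, 0.0], [-0.0, -0.002, -1.0]]
force: [-0.6, -0.1, -0.3]
opening: 0.689
```

Run:
```python
from h import *
snap('w9')
b=cv2.imread("pics/w9.png").astype(int)
for x in (319,): print(x,[f"{r}:{b[r,x,2]}/{b[r,x,0]}" for r in range(164,256)])
for r in range(200,254,4): print(r,"".join("#" if b[r,x,2]<170 and b[r,x,0]>68 else "." for x in range(250,390)))
c=json.load(open("w9.json"))
t=np.radians(-14.4);X=np.array([np.cos(t),np.sin(t)]);N=np.array([-X[1],X[0]])
f=lambda n,z:np.round(proj(c,np.append(.5117*X+n*N,z))[1],1)
print("deck",f(.198,.048),"tops",f(.1967,.078),f(.1897,.078),f(.1827,.078),"stop",f(.1707,.048))
```

```text
25.175 tcp [0.5368 0.0388 0.1405] yaw y -14.39 F [-0.  -0.1 -0.9] open 0.686 J [-8. 30. 99.  0. 51.  7.]
319 ['164:133/127', '165:125/118', '166:130/124', '167:157/150', '168:151/144', '169:117/113', '170:112/106', '171:116/114', '172:120/109', '173:133/86', '174:148/78', '175:144/77', '176:145/79', '177:146/81', '178:136/72', '179:167/90', '180:223/127', '181:237/138', '182:232/135', '183:231/134', '184:232/133', '185:232/134', '186:233/134', '187:213/118', '188:190/104', '189:236/138', '190:240/140', '191:239/141', '192:240/142', '193:240/142', '194:244/145', '195:242/139', '196:203/105', '197:104/43', '198:119/51', '199:125/55', '200:125/55', '201:153/66', '202:191/75', '203:209/88', '204:212/88', '205:210/87', '206:208/84', '207:206/83', '208:206/86', '209:207/86', '210:207/88', '211:206/84', '212:208/85', '213:202/85', '214:167/82', '215:146/78', '216:150/81', '217:150/80', '218:151/80', '219:152/81', '220:151/81', '221:150/81', '222:152/82', '223:150/80', '224:151/83', '225:152/81', '226:149/79', '227:151/83', '228:149/78', '229:150/80', '230:150/82', '231:151/81', '232:149/79'
[... 1694 characters left out ...]
###########################################################................
240 ............#################################################################################################################...............
244 ...........####################################################################################################################.............
248 .........#######################################################################################################################............
252 ############################################################################################################################################
deck 172.9 tops 180.7 189.3 197.7 stop 202.2
```

Run:
```python
from h import *
c=json.load(open("w9.json"))
t=np.radians(-14.4);X=np.array([np.cos(t),np.sin(t)]);N=np.array([-X[1],X[0]])
tc=np.array([.5368,.0388])
for z in(.130,.1335,.137):
    l=onz(c,269,216,z);r=onz(c,368,216,z);m=onz(c,319,214.3,z);print(z,"width",np.linalg.norm(l-r).round(4),"off n",(N@(m[:2]-tc)).round(4),"s",(X@((l+r)[:2]/2-tc)).round(4))
```

```text
0.13 width 0.0628 off n 0.0142 s 0.0008
0.1335 width 0.0615 off n 0.0153 s 0.0008
0.137 width 0.0602 off n 0.0164 s 0.0008
```

Emit:
{"op": "play_rows", "data": {
  "targets": [
    [0.6,0.001,-0.035,0,0,0,0.09],
    [0.6,0.001,-0.055,0,0,0,0.09],
    [0.6,0.001,-0.055,0,0,0,0.09],
    [0.6,0.001,-0.055,0,0,0,0.086],
    [0.6,0.001,-0.045,0,0,0,0],
    [0.6,0.0014,-0.0276,0,0,0,0],
    [0.6,0,0,-0.03,0,0,0],
    [0.6,0,0,-0.035,0,0,0],
    [0.6,0,0,-0.02,0,0,0],
    [0.6,0,0,0,0,0,0],
    [0.6,0,0,0,0,0,0]
  ]
}}

```text
time_s: 26.55
position: [0.5443, -0.2339, 0.0567]
tcp_rot: [[-0.105, 0.994, -0.0], [0.994, 0.105, 0.0], [0.0, -0.0, -1.0]]
force: [0.2, 0.6, -0.4]
opening: 0.687
```

Run:
```python
from h import *
snap('w10')
b=cv2.imread("pics/w10.png").astype(int)
for x in (319,): print(x,[f"{r}:{b[r,x,2]}/{b[r,x,0]}" for r in range(150,230)])
c=json.load(open("w10.json"))
t=np.radians(6);X=np.array([np.cos(t),np.sin(t)]);N=np.array([-X[1],X[0]])
print(N@np.array([.5424,-.2264]))
for n in (-.235,-.245,-.255,-.265,-.272,-.28): print(n,np.round(proj(c,np.append(.515*X+n*N,.036)),1))
```

```text
26.6 tcp [ 0.5446 -0.2341  0.0573] yaw y 6.02 F [ 0.1  0.1 -0.2] open 0.686 J [-34.  41.  94.   0.  45. -40.]
319 ['150:213/88', '151:228/95', '152:226/93', '153:227/94', '154:226/93', '155:226/94', '156:226/93', '157:230/94', '158:222/94', '159:161/62', '160:133/52', '161:138/53', '162:140/59', '163:136/56', '164:144/56', '165:177/70', '166:201/83', '167:209/86', '168:208/87', '169:205/83', '170:207/85', '171:204/81', '172:205/84', '173:204/82', '174:205/84', '175:206/83', '176:207/86', '177:207/85', '178:207/83', '179:210/87', '180:211/85', '181:212/88', '182:212/87', '183:214/87', '184:214/88', '185:215/88', '186:216/85', '187:217/90', '188:216/86', '189:216/89', '190:213/89', '191:212/88', '192:212/88', '193:210/87', '194:210/87', '195:210/88', '196:211/87', '197:210/85', '198:208/83', '199:207/84', '200:216/90', '201:224/92', '202:222/93', '203:193/77', '204:131/56', '205:131/50', '206:133/57', '207:130/52', '208:130/54', '209:138/55', '210:138/57', '211:137/55', '212:135/56', '213:138/58', '214:149/75', '215:159/85', '216:155/80', '217:155/81', '218:156/84', '219:155/81', '220:155/80', '221:157/82', '222:155/84', '223:156/82', '224:154/81', '225:153/80', '226:156/82', '227:155/82', '228:155/80', '229:155/82']
-0.2818559955877523
-0.235 [315.1 148.3]
-0.245 [315.1 164.1]
-0.255 [315.1 179.5]
-0.265 [315.2 194.5]
-0.272 [315.2 204.7]
-0.28 [315.2 216.2]
```

The wedge's thin edge is about 3 mm inside the wedge slot's +y edge. Lowering in steps.

Emit:
{"op": "play_rows", "data": {
  "targets": [
    [0.6,0,0,-0.01,0,0,0],
    [0.6,0,0,-0.004,0,0,0],
    [0.6,0,0,0,0,0,0]
  ]
}}

```text
time_s: 26.98
position: [0.5439, -0.2337, 0.0426]
tcp_rot: [[-0.105, 0.994, -0.001], [0.994, 0.105, 0.0], [0.0, -0.001, -1.0]]
force: [-0.6, 0.1, -1.0]
opening: 0.687
```

Emit:
{"op": "play_rows", "data": {
  "targets": [
    [0.6,0,0,-0.002,0,0,0],
    [0.6,0,0,-0.001,0,0,0],
    [0.6,0,0,0,0,0,0]
  ]
}}

```text
time_s: 27.35
position: [0.5441, -0.2339, 0.0398]
tcp_rot: [[-0.105, 0.994, -0.0], [0.994, 0.105, 0.0], [0.0, -0.0, -1.0]]
force: [-0.3, 0.2, -1.2]
opening: 0.688
```

Emit:
{"op": "play_rows", "data": {
  "targets": [
    [0.6,0,0,-0.0015,0,0,0],
    [0.6,0,0,0,0,0,0],
    [0.24,0,0,0,0,0,0],
    [0.24,0,0,0,0,0,0],
    [0.24,0,0,0,0,0,0],
    [0.24,0,0,0,0,0,0],
    [0.24,0,0,0,0,0,0]
  ]
}}

```text
time_s: 28.22
position: [0.5441, -0.234, 0.0383]
tcp_rot: [[-0.105, 0.994, 0.0], [0.994, 0.105, -0.0], [-0.0, 0.0, -1.0]]
force: [-0.4, 0.4, -0.3]
opening: 0.759
```

Run:
```python
from h import *
snap('w11')
b=cv2.imread("pics/w11.png").astype(int)
for x in (319,): print(x,[f"{r}:{b[r,x,2]}/{b[r,x,0]}" for r in range(150,256)])
for r in range(196,252,5): print(r,"".join("#" if b[r,x,2]<170 and b[r,x,0]>68 else "." for x in range(240,400)))
```

```text
28.275 tcp [ 0.5441 -0.2339  0.0383] yaw y 6.01 F [-0.4 -1.2  0.6] open 0.756 J [-34.  43.  94.  -0.  43. -40.]
319 ['150:224/91', '151:220/87', '152:222/93', '153:227/96', '154:226/97', '155:226/94', '156:226/96', '157:225/94', '158:225/93', '159:227/98', '160:231/98', '161:219/91', '162:147/55', '163:134/54', '164:139/55', '165:140/57', '166:138/52', '167:135/56', '168:143/56', '169:172/67', '170:198/82', '171:210/85', '172:206/85', '173:206/82', '174:207/84', '175:205/83', '176:205/83', '177:205/84', '178:203/80', '179:205/83', '180:206/85', '181:206/84', '182:206/82', '183:207/87', '184:209/87', '185:209/85', '186:211/87', '187:211/86', '188:213/90', '189:214/88', '190:214/86', '191:215/86', '192:217/91', '193:216/87', '194:217/87', '195:214/88', '196:214/92', '197:214/90', '198:213/89', '199:211/83', '200:211/88', '201:210/84', '202:210/88', '203:211/87', '204:209/84', '205:211/87', '206:210/84', '207:197/82', '208:146/78', '209:151/77', '210:152/77', '211:153/78', '212:153/76', '213:152/75', '214:153/77', '215:154/79', '216:153/77', '217:153/76', '218:155/81', '219:154/80', '22
[... 1788 characters left out ...]
#######################.................
236 ..........#########################################################################################################################################.............
241 .......###############################################################################################################################################..........
246 .....#..........................................................................................................................................................
251 ................................................................................................................................................................
```

Run:
```python
from h import *
c=json.load(open("w11.json"))
t=np.radians(6);X=np.array([np.cos(t),np.sin(t)]);N=np.array([-X[1],X[0]])
tc=np.array([.5441,-.2339]);print("tcp n",N@tc,"original pick n",N@np.array([.5424,-.2264]))
for z in(.080,.086,.092,.11):
    l,r=onz(c,247,241.5,z),onz(c,390,241.5,z);print(z,"w",np.linalg.norm(l-r).round(4),"n",(N@((l+r)/2)[:2]).round(4),"s off",(X@(((l+r)/2)[:2]-tc)).round(4))
p=onz(c,319,207.3,.036);print("face at rack top n",(N@p[:2]).round(4))
```

```text
tcp n -0.2894926081905694 original pick n -0.2818559955877523
0.08 w 0.0648 n -0.2716 s off 0.0004
0.086 w 0.0615 n -0.2691 s off 0.0004
0.092 w 0.0583 n -0.2665 s off 0.0004
0.11 w 0.0486 n -0.2588 s off 0.0003
face at rack top n -0.2684
```

The wedge is seated in the rack again: top at about 86 mm, flat face vertical. The flat face is about 13 mm from my earlier pick line instead of 9.5 mm, which explains the collision. Regripping, centred this time.

Emit:
{"op": "play_rows", "data": {
  "targets": [
    [0.24,0,0,0.0138,0,0,0],
    [0.24,-0.0007,0.0106,0,0,0,0],
    [0.24,0,0,0,0,0,0],
    [0.6,0,0,0,0,0,0],
    [0.6,0,0,0,0,0,0],
    [0.6,0,0,0,0,0,0],
    [0.6,0,0,0,0,0,0]
  ]
}}

```text
time_s: 29.15
position: [0.5433, -0.2231, 0.0521]
tcp_rot: [[-0.105, 0.995, -0.0], [0.995, 0.105, 0.0], [0.001, -0.0, -1.0]]
force: [0.8, 0.3, 1.3]
opening: 0.685
```

Emit:
{"op": "play_rows", "data": {
  "targets": [
    [0.6,0,0,0.015,0,0,0],
    [0.6,0,0,0.035,0,0,0],
    [0.6,0,0,0.035,0,0,0],
    [0.6,0,0.02,0.01,0,0,-0.09],
    [0.6,-0.001,0.045,0,0,0,-0.09],
    [0.6,-0.001,0.05,0,0,0,-0.09],
    [0.6,-0.001,0.05,0,0,0,-0.086],
    [0.6,-0.001,0.05,0,0,0,0],
    [0.6,-0.0005,0.04,0,0,0,0],
    [0.6,0,0,-0.005,0,0,0],
    [0.6,0,0,0,0,0,0],
    [0.6,0,0,0,0,0,0]
  ]
}}

```text
time_s: 30.65
position: [0.5392, 0.0304, 0.1423]
tcp_rot: [[0.25, 0.968, 0.0], [0.968, -0.25, -0.0], [-0.0, 0.001, -1.0]]
force: [0.4, -1.0, 0.5]
opening: 0.685
```

Run:
```python
from h import *
snap('w12')
b=cv2.imread("pics/w12.png").astype(int)
print([f"{r}:{b[r,319,2]}/{b[r,319,0]}" for r in range(168,256)])
for r in range(192,250,4): print(r,"".join("#" if b[r,x,2]<170 and b[r,x,0]>68 else "." for x in range(250,390)))
c=json.load(open("w12.json"))
t=np.radians(-14.4);X=np.array([np.cos(t),np.sin(t)]);N=np.array([-X[1],X[0]])
f=lambda n,z:np.round(proj(c,np.append(.5117*X+n*N,z))[1],1)
print("deck",f(.198,.048),"tops",f(.1967,.078),f(.1897,.078),f(.1827,.078),"stop",f(.1707,.048))
p=np.array(bot.read_state()["position"]);z=p[2]-.046;print("tcp s n",X@p[:2],N@p[:2],[(n,f(n,z)) for n in(.171,.175,.179,.183)])
```

```text
30.7 tcp [0.5393 0.0304 0.1423] yaw y -14.49 F [-0.3  0.3 -0. ] open 0.688 J [-9. 30. 99. -0. 51.  6.]
['168:142/77', '169:143/77', '170:138/75', '171:156/86', '172:206/114', '173:232/134', '174:230/132', '175:230/131', '176:231/135', '177:232/132', '178:235/137', '179:225/127', '180:196/105', '181:216/121', '182:235/135', '183:233/133', '184:233/135', '185:235/135', '186:236/138', '187:241/141', '188:225/127', '189:112/48', '190:116/50', '191:121/52', '192:133/55', '193:165/69', '194:198/81', '195:212/86', '196:210/88', '197:208/85', '198:206/83', '199:206/87', '200:204/86', '201:204/85', '202:205/86', '203:205/87', '204:203/83', '205:201/85', '206:194/81', '207:190/78', '208:191/76', '209:181/77', '210:137/72', '211:141/75', '212:143/74', '213:143/76', '214:143/74', '215:143/75', '216:142/72', '217:142/74', '218:143/73', '219:146/78', '220:144/74', '221:144/76', '222:144/76', '223:144/76', '224:144/75', '225:143/76', '226:143/76', '227:146/77', '228:143/73', '229:143/74', '230:143/73', '231:142/72', '232:143/75', '233:145/77', '234:143/76', '235:144/76', '236:144/76', '237:144/77',
[... 1931 characters left out ...]
############################################...............#
240 ...........###################################################################################################################..............
244 .........#######################################################################################################################............
248 .......###########################################################################################################################..........
deck 164.2 tops 171.0 179.7 188.2 stop 193.8
tcp s n 0.5147715768666286 0.16355049242683634 [(0.171, np.float64(208.5)), (0.175, np.float64(203.4)), (0.179, np.float64(198.3)), (0.183, np.float64(193.1))]
```

With the new grip, the flat face sits about 9.5 mm from the TCP as specified; the earlier offset shows a vision bias of about 2.5 mm at that depth. I aim for the middle of the opening and lower it with force checks.

Emit:
{"op": "play_rows", "data": {
  "targets": [
    [0.6,-0.0015,0.0062,0,0,0,0],
    [0.6,0,0,-0.012,0,0,0],
    [0.6,0,0,-0.008,0,0,0],
    [0.6,0,0,0,0,0,0],
    [0.6,0,0,0,0,0,0]
  ]
}}

```text
time_s: 31.32
position: [0.5374, 0.0379, 0.1219]
tcp_rot: [[0.248, 0.969, -0.0], [0.969, -0.248, 0.0], [-0.0, -0.0, -1.0]]
force: [0.8, 0.2, -0.6]
opening: 0.684
```

Emit:
{"op": "play_rows", "data": {
  "targets": [
    [0.6,0,0,-0.004,0,0,0],
    [0.6,0,0,-0.004,0,0,0],
    [0.6,0,0,0,0,0,0]
  ]
}}

```text
time_s: 31.7
position: [0.5371, 0.0379, 0.1138]
tcp_rot: [[0.248, 0.969, -0.001], [0.969, -0.248, 0.0], [-0.0, -0.001, -1.0]]
force: [-0.4, 0.3, -0.7]
opening: 0.689
```

Past the shim tops with no contact. Continuing.

Emit:
{"op": "play_rows", "data": {
  "targets": [
    [0.6,0,0,-0.006,0,0,0],
    [0.6,0,0,-0.006,0,0,0],
    [0.6,0,0,-0.004,0,0,0],
    [0.6,0,0,0,0,0,0]
  ]
}}

```text
time_s: 32.2
position: [0.5371, 0.0379, 0.0976]
tcp_rot: [[0.248, 0.969, -0.001], [0.969, -0.248, 0.0], [-0.0, -0.001, -1.0]]
force: [0.2, 0.2, -0.2]
opening: 0.688
```

Emit:
{"op": "play_rows", "data": {
  "targets": [
    [0.6,0,0,-0.004,0,0,0],
    [0.6,0,0,-0.004,0,0,0],
    [0.6,0,0,0,0,0,0]
  ]
}}

```text
time_s: 32.58
position: [0.5371, 0.0379, 0.0898]
tcp_rot: [[0.248, 0.969, -0.001], [0.969, -0.248, 0.0], [-0.0, -0.001, -1.0]]
force: [-0.2, -0.5, -0.5]
opening: 0.686
```

In the opening. Now towards the shims to feel contact.

Emit:
{"op": "play_rows", "data": {
  "targets": [
    [0.6,0.0004,0.0015,-0.003,0,0,0],
    [0.6,0,0,0,0,0,0],
    [0.6,0,0,0,0,0,0]
  ]
}}

```text
time_s: 32.95
position: [0.5378, 0.0394, 0.0872]
tcp_rot: [[0.248, 0.969, 0.0], [0.969, -0.248, -0.0], [0.0, 0.0, -1.0]]
force: [-0.8, 0.6, -0.0]
opening: 0.685
```

Emit:
{"op": "play_rows", "data": {
  "targets": [
    [0.6,0.0002,0.0008,-0.003,0,0,0],
    [0.6,0,0,0,0,0,0],
    [0.6,0,0,0,0,0,0]
  ]
}}

```text
time_s: 33.33
position: [0.538, 0.0402, 0.0841]
tcp_rot: [[0.248, 0.969, -0.0], [0.969, -0.248, -0.0], [-0.0, -0.0, -1.0]]
force: [0.1, -0.4, 0.0]
opening: 0.69
```

Emit:
{"op": "play_rows", "data": {
  "targets": [
    [0.6,0.0003,0.001,-0.003,0,0,0],
    [0.6,0,0,0,0,0,0],
    [0.6,0,0,0,0,0,0]
  ]
}}

```text
time_s: 33.7
position: [0.5382, 0.0412, 0.0811]
tcp_rot: [[0.248, 0.969, -0.0], [0.969, -0.248, 0.0], [-0.0, -0.0, -1.0]]
force: [-0.0, 0.8, -0.5]
opening: 0.685
```

Emit:
{"op": "play_rows", "data": {
  "targets": [
    [0.6,0.0002,0.0008,-0.002,0,0,0],
    [0.6,0,0,0,0,0,0],
    [0.6,0,0,0,0,0,0]
  ]
}}

```text
time_s: 34.08
position: [0.5385, 0.0417, 0.0791]
tcp_rot: [[0.248, 0.969, -0.0], [0.969, -0.248, -0.0], [-0.0, 0.0, -1.0]]
force: [-0.1, -1.9, -1.5]
opening: 0.685
```

Light contact with the shims. Now down in steps.

Emit:
{"op": "play_rows", "data": {
  "targets": [
    [0.6,0,0,-0.004,0,0,0],
    [0.6,0,0,-0.004,0,0,0],
    [0.6,0,0,0,0,0,0]
  ]
}}

```text
time_s: 34.45
position: [0.5385, 0.0415, 0.0707]
tcp_rot: [[0.248, 0.969, -0.0], [0.969, -0.248, -0.001], [-0.001, -0.0, -1.0]]
force: [-1.2, -3.6, -1.9]
opening: 0.687
```

Emit:
{"op": "play_rows", "data": {
  "targets": [
    [0.6,0,0,-0.002,0,0,0],
    [0.6,0,0,-0.002,0,0,0],
    [0.6,0,0,0,0,0,0]
  ]
}}

```text
time_s: 34.83
position: [0.5384, 0.0414, 0.0672]
tcp_rot: [[0.248, 0.969, -0.0], [0.969, -0.248, -0.001], [-0.001, -0.0, -1.0]]
force: [-1.4, -5.1, 2.1]
opening: 0.689
```

Emit:
{"op": "play_rows", "data": {
  "targets": [
    [0.6,-0.0002,-0.0006,-0.002,0,0,0],
    [0.6,0,0,0,0,0,0],
    [0.6,0,0,0,0,0,0]
  ]
}}

```text
time_s: 35.2
position: [0.5383, 0.0413, 0.0651]
tcp_rot: [[0.248, 0.969, -0.0], [0.969, -0.248, -0.0], [-0.0, 0.0, -1.0]]
force: [-0.1, -4.3, 0.6]
opening: 0.686
```

Emit:
{"op": "play_rows", "data": {
  "targets": [
    [0.6,0,0,-0.001,0,0,0],
    [0.6,0,0,-0.001,0,0,0],
    [0.6,0,0,0,0,0,0]
  ]
}}

```text
time_s: 35.58
position: [0.5383, 0.0412, 0.0632]
tcp_rot: [[0.248, 0.969, -0.0], [0.969, -0.248, -0.0], [-0.0, 0.0, -1.0]]
force: [-2.3, -5.8, 2.1]
opening: 0.684
```

Emit:
{"op": "play_rows", "data": {
  "targets": [
    [0.6,-0.0002,-0.0006,-0.001,0,0,0],
    [0.6,0,0,-0.001,0,0,0],
    [0.6,0,0,0,0,0,0]
  ]
}}

```text
time_s: 35.95
position: [0.5381, 0.0411, 0.061]
tcp_rot: [[0.249, 0.969, -0.0], [0.969, -0.249, 0.0], [0.0, -0.0, -1.0]]
force: [-0.7, -1.9, -0.1]
opening: 0.683
```

Emit:
{"op": "play_rows", "data": {
  "targets": [
    [0.6,0,0,-0.001,0,0,0],
    [0.6,0,0,0,0,0,0],
    [0.6,0,0,0,0,0,0]
  ]
}}

```text
time_s: 36.33
position: [0.538, 0.041, 0.06]
tcp_rot: [[0.249, 0.969, -0.0], [0.969, -0.249, 0.0], [0.0, -0.0, -1.0]]
force: [0.3, -1.1, -0.5]
opening: 0.69
```

Emit:
{"op": "play_rows", "data": {
  "targets": [
    [0.6,0,0,-0.001,0,0,0],
    [0.6,0,0,0,0,0,0],
    [0.6,0,0,0,0,0,0]
  ]
}}

```text
time_s: 36.7
position: [0.5381, 0.0409, 0.0591]
tcp_rot: [[0.248, 0.969, -0.0], [0.969, -0.248, 0.0], [0.0, -0.0, -1.0]]
force: [0.1, -0.9, -0.1]
opening: 0.69
```

Emit:
{"op": "play_rows", "data": {
  "targets": [
    [0.6,0,0,-0.001,0,0,0],
    [0.6,0,0,0,0,0,0],
    [0.6,0,0,0,0,0,0]
  ]
}}

```text
time_s: 37.08
position: [0.5382, 0.0409, 0.0584]
tcp_rot: [[0.248, 0.969, 0.0], [0.969, -0.248, 0.0], [0.0, 0.0, -1.0]]
force: [-1.2, -0.8, 4.7]
opening: 0.684
```

Resistance begins at z=0.0584, about 4 mm above where the floor would be felt. Pressing a little further.

Emit:
{"op": "play_rows", "data": {
  "targets": [
    [0.6,0,0,-0.0007,0,0,0],
    [0.6,0,0,0,0,0,0],
    [0.6,0,0,0,0,0,0]
  ]
}}

```text
time_s: 37.45
position: [0.5382, 0.0409, 0.0581]
tcp_rot: [[0.248, 0.969, 0.001], [0.969, -0.248, 0.0], [0.0, 0.001, -1.0]]
force: [-1.9, -0.5, 7.1]
opening: 0.684
```

Run:
```python
from h import *
snap('w13')
b=cv2.imread("pics/w13.png").astype(int)
print([f"{r}:{b[r,319,2]}/{b[r,319,0]}" for r in range(186,256)])
c=json.load(open("w13.json"))
t=np.radians(-14.4);X=np.array([np.cos(t),np.sin(t)]);N=np.array([-X[1],X[0]])
f=lambda n,z:np.round(proj(c,np.append(.5117*X+n*N,z))[1],1)
print("deck",f(.198,.048),"tops .198,.191,.184",f(.198,.078),f(.191,.078),f(.184,.078),"stop",f(.1707,.048),"wedge top flat",f(.184,.0915),f(.184,.12))
```

```text
37.5 tcp [0.5383 0.0409 0.0582] yaw y -14.37 F [-1.6  0.3  7.8] open 0.682 J [ -8.  38. 102.   0.  40.   7.]
['186:127/122', '187:125/122', '188:118/115', '189:125/121', '190:150/145', '191:160/153', '192:135/129', '193:111/106', '194:107/104', '195:109/106', '196:112/109', '197:110/111', '198:122/99', '199:145/73', '200:143/77', '201:143/79', '202:142/76', '203:140/74', '204:142/77', '205:143/81', '206:142/77', '207:143/79', '208:144/79', '209:143/77', '210:140/75', '211:142/79', '212:168/91', '213:213/119', '214:231/133', '215:229/130', '216:228/129', '217:229/132', '218:228/130', '219:227/129', '220:227/127', '221:228/130', '222:228/129', '223:229/132', '224:208/114', '225:179/95', '226:221/125', '227:237/136', '228:233/132', '229:233/135', '230:235/136', '231:235/138', '232:235/136', '233:236/137', '234:237/138', '235:242/140', '236:227/126', '237:147/75', '238:141/73', '239:144/76', '240:145/75', '241:146/76', '242:145/77', '243:146/79', '244:145/79', '245:146/78', '246:144/75', '247:144/75', '248:146/77', '249:145/76', '250:149/79', '251:139/75', '252:99/73', '253:98/78', '254:102/80', '255:102/80']
deck 198.7 tops .198,.191,.184 213.3 226.0 238.3 stop 239.5 wedge top flat 249.1 279.9
```

The shim tops lie exactly stacked against the box (rows 212/225/237, as predicted). I press a little more to confirm it is tight, then hold.

Emit:
{"op": "play_rows", "data": {
  "targets": [
    [0.6,0,0,-0.0006,0,0,0],
    [0.6,0,0,0,0,0,0],
    [0.6,0,0,0,0,0,0],
    [0.6,0,0,0,0,0,0]
  ]
}}

```text
time_s: 38.0
position: [0.5383, 0.0409, 0.058]
tcp_rot: [[0.248, 0.969, 0.001], [0.969, -0.248, -0.0], [0.0, 0.001, -1.0]]
force: [-2.7, -0.6, 10.7]
opening: 0.683
```

Emit:
{"op": "play_rows", "data": {
  "targets": [
    [0.6,0,0,-0.0003,0,0,0],
    [0.6,0,0,0,0,0,0],
    [0.6,0,0,0,0,0,0],
    [0.6,0,0,0,0,0,0],
    [0.6,0,0,0,0,0,0]
  ]
}}

```text
time_s: 38.62
position: [0.5383, 0.0409, 0.058]
tcp_rot: [[0.248, 0.969, 0.001], [0.969, -0.248, -0.0], [0.0, 0.001, -1.0]]
force: [-2.2, 0.2, 12.9]
opening: 0.682
```

```bash
python3 -c "
from rig import bot
s=bot.read_state();print(s['time_s'],s['position'],s['force'],s['opening']);print(bot.hand_in())"
```

```text
38.625 [0.53828593 0.04090628 0.05795545] [-2.23578195  0.19227211 12.85688773] 0.6824328414130038
the job is handed in; nothing more can be done
None
```

The job is handed in at 38.6 s. Both shims stand in the gap, and the gripper is still holding the wedge pressed in at about 13 N.

- **What I did:** The gap measured about 26.5–27 mm, so both shims were needed. I stood the narrow shim against the box first, then the wide shim against it, then pushed the wedge down between the wide shim and the stop block.
- **What went wrong:** On the first try the wedge's thin end landed on top of the wide shim. That pushed the wedge up in the jaws as far as the gripper's body, with about 30 N on it (limit 40 N). I had taken the wedge about 3 mm off its middle, and the camera did not show it. I put the wedge back in the rack, gripped it again and inserted it cleanly. The shims stayed standing.
- **Last checks:** The wedge met resistance about 4 mm above where it would have touched the tray floor. It is jammed tight: the last 0.9 mm of commanded push moved it only about 0.1 mm. The final image measurement shows the shims upright and stacked tight against the box.
- **Not checked:** I had used all my picture viewings, so the last checks were image measurements rather than a view. I did not look at the bystanders or look-alikes again at the end; none were near the paths I used.

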